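Restock the spring-fed oil bottle lane

ROBOT

A 7-joint arm with a two-finger parallel gripper is mounted at the origin on a cart in front of the work surface, level with it; the furniture and walls round the work are solid. World frame = base frame: x ahead of the robot, y to its left, z up, the work surface at z = 0. Lengths are in mm, angles in rad, forces in N, time in s.
With the tool pointing down it reaches from about 400 to 875 mm from the base axis. Payload 4.4 kg.
Tool frame: the origin (TCP) lies on the centre line of the jaws, within the pads' length; the fingertips stand 11 mm ahead of it and the grasp point (between the pads) lies 8 mm behind it (r.finger_overhang is the distance from the TCP to the fingertips, in mm); z points along the fingers, y is the line along which they close (so a half turn about z gives the same grasp; the last joint's range is limited). The gripper opens to 85 mm and grips with 20 to 120 N. Pads are 22 mm wide; open, the fingers measure 114 mm over their backs; the gripper's body (76 mm by 85 mm) begins 54 mm behind the grasp point. The pads swing forward as they close: fully open they stand 13 mm farther back than shut.
Start: joints at [1.282, 0.628, 0.038, 1.517, -0.027, 0.996, -0.02], TCP at [143.652, -633.942, 242.313] pointing down, gripper open.
Joint ranges: [-3.06, 3.06], [-0.37, 2.12], [-1.25, 1.32], [0.18, 2.47], [-1.1, 4.24], [0.23, 1.98], [-2.94, 2.94]. Speed limits (rad/s): [2.57, 2.57, 3.14, 3.14, 3.14, 3.14, 3.14].

INTERFACE

Orientations are given as a unit quaternion [x, y, z, w].
In Python, from rig import r gives the robot as it stands.
- The arm moves only by the tool move_arm, never from a script. Its argument "increments" is a list of rows, each an object of numbers: "dx", "dy", "dz": the shift along the tool's x, y, z in m; "twist": the turn about the tool's z in rad; "claw": the finger opening in m, from 0 to 0.0854. In form: [{"dx": .., "dy": .., "dz": .., "twist": .., "claw": ..}, ...]. A call has 1 to 20 rows; each row shifts and turns the commanded pose from where the row before left it, along the tool's axes as they then stand; what a row does not reach is not made up. A row lasts 1/10 s, in which the tool goes at most 50 mm and 8.59 degrees, less where a joint would pass 70% of its speed; a pose out of reach is approached as far as the arm can. A call is refused whole if a number of a shift passes 0.05 or a number of a turn 0.15, either way. A call with a gripper value outside its range is refused whole. The fingers move at their own pace and stop on an object; "force" is the grip in N (left out, the last holds). Time passes only in rows, so rows that do not move let the fingers close. It gives the time, the measured TCP pose, the force, the opening and the grip force at its end, in the units of the state.
- r.observe(): the state, without advancing time (a new reading comes with each control period).
- r.read_camera(name): name is "scene" or "top"; returns (picture, depth): 420x560x3 uint8, red, green, blue; 420x560 float32, mm along the optical axis (not along the pixel's ray), 0 where there is no reading.
- r.get_calibration(name): a dict with "mtx" (3x3 intrinsics, pixels), "eye" and "rotation" of the camera in the world. Camera axes: x right, y up, looking along -z (the intrinsics and any distortion apply to the point x, -y, -z); pixel columns grow to the right and rows downward; lengths in mm; the calibration is good to about 2 mm. A picture is of the moment at which its call begins. get_calibration takes no time and is no camera call.
- r.close_job(): hands the job in; it is judged then, once.
Trained networks look in the newest picture that a camera, given by its name, has taken for a name from the list of things; names that differ only in an ending like _2 or _b are one class to them, and where a whole thing is asked for, a point or a joint stands for the part that bears it (a point fixed in the world has none). Each returns a list of dicts, best first, with "p" (0 to 1); they miss things now and then, are a little off and sometimes report something else, mostly with a low value. They report only what shows in the picture. A call takes as long as a camera call. They do not tell look-alikes from the thing itself.
- r.spot_in(query, camera): "centre" ([row, column] in pixels, amid what is visible of it).
The state is a dict: "t": time; "joints": joint angles; "qvel": joint speeds; "joint_torque": joint torques, N m; "eef_pos": TCP position; "eef_rot": TCP orientation; "contact_force": force on the tool from outside, world axes, zero at the start; "moment": the same for the moment, N m; "grip_width": opening from 0.0 (shut) to 1.0 (fully open); "gripper_force": force on a finger pad.
Only numpy, scipy, OpenCV 4.12 (cv2) and the standard library are available. Lean on these libraries where they do the work, as an engineer would, in place of code of your own. Each camera call takes 0.05 s, during which the arm holds its last target. There are 200 camera calls.

TASK

Refill the spring-fed lane with lock oil: bring the two loose needle-nosed oil bottles, one after the other, to the open end of the guide rails and push each one in against the spring pusher until the two catches at the mouth have snapped shut behind it, so that all three bottles end upright in single file, held by the catches. Keep the bottles upright, do not ram the full row hard against the end of the pusher's travel, and leave the other things on the bench where they lie.

Things in the scene. Friction and masses are not known exactly. Their poses are not given: they have to be found in the camera images.
- lane: the bottle lane, fixed to the bench: aluminium base sheet 290 x 110 x 4 mm, steel guide rails either side of a lane 43 mm wide. Origin: on the bench, mid-lane, level with the catch tips; x inwards along the lane, y left of it. Sheet from x = -125 to +165 mm. The lower rails flare to 68 mm apart at x = -50 mm and are parallel from x = -26 mm; rail tops are 54 mm above the bench, catch pins 59 mm
- mouth (a point): point on the base sheet midway between the tips of two sprung steel catches (29 to 44 mm above the bench), which slant inwards from pins at x = -10 mm to a 23 mm gap here. Axes as lane. They yield to a bottle going in and snap shut behind it once its middle is about 17 mm past here; before that the pusher drives it out. Pushing in takes 8 to 16 N in all. Held bottles stand at x = 16, 55, 94 mm
- apron (a point): point on the base sheet (4 mm above the bench) on the bare apron, 85 mm in front of the catch tips: where to stand a bottle before pushing it in. Axes as the lane's
- top_rail (a point): front end of the overhead rail that runs over the middle of the lane, 18 mm behind the catch tips, underside 150 mm above the bench. It hangs from black posts 32 to 40 mm either side of the middle line, 164 mm high, the first pair 39 mm behind the catch tips
- pusher: grey plastic paddle 38 mm wide, 6 to 74 mm above the bench, drawn towards the mouth by a coiled spring, about 5 N throughout. Origin: on the bench under the middle of the face that touches the bottles; x inwards. It slides with the row and stops dead about 4 mm after the third bottle is in far enough for the catches to close; more than 40 N on the row is ramming; 20 N is plenty
- bottle_in: needle-nosed oil bottle, cream with a red nozzle, 0.1 to 0.17 kg: round body 39.5 mm across and 83 mm high, neck 22 mm across up to 101 mm, nozzle 12 mm across up to 141 mm. Origin: centre of its underside, z up. It is in the lane already, between the pusher and the closed catches
- bottle_a: needle-nosed oil bottle, cream with a red nozzle, 0.1 to 0.17 kg: round body 39.5 mm across and 83 mm high, neck 22 mm across up to 101 mm, nozzle 12 mm across up to 141 mm. Origin: centre of its underside, z up. Loose, between lane and robot, left or right. Topples if pushed higher than about 30 mm up; a gripper that low, pointing down, hits the nozzle: lean it back 35 to 45 degrees
- bottle_b: needle-nosed oil bottle, cream with a red nozzle, 0.1 to 0.17 kg: round body 39.5 mm across and 83 mm high, neck 22 mm across up to 101 mm, nozzle 12 mm across up to 141 mm. Origin: centre of its underside, z up. The other loose one, on the other side from bottle_a; it behaves alike
- cylinder_lock: brass profile lock cylinder 65 x 33 x 17 mm lying on the bench (bystander), origin at the centre of its underside
- marker_pen: white marker pen with a black cap, 127 x 18 x 18 mm, lying on the bench (bystander), origin at the centre of its underside
- tape: small roll of black tape 55 mm across, 19 mm high, lying on the bench (bystander), origin at the centre of its underside
- tin_of_pins: open round tin of lock pins, 64 mm across, 31 mm high, on the bench (bystander), origin at the centre of its underside
Things that resemble listed ones, but are neither listed nor needed, are in the scene too. Leave any orange look-alike of the bottle_b alone. What is shaped like the bottle_a but orange is not meant.

How it is judged:
By the outcome, as a careful person would: the job done as asked, in the order asked, and still so for the second after the job is handed in, with the robot touching nothing.
It also fails if it takes over 72 s, if anything falls off the work surface, if the arm or the gripper's body presses on something with over 40 N, if the wrist force passes 120 N, or if a joint passes its speed limit or range.

## Working session

There is one attempt and no reset: what is moved stays moved. The work goes in short steps, Python scripts to look and compute and a tool call to move; the robot and the scene stay as the last step left them, time stands still between calls to the robot, and variables do not carry over. Pictures are saved under pics/ and viewed, at most 10 in all, crops included, and the job is handed in when it is done.

Besides the shell and the picture viewer there is one more tool, called after "Emit:" as name([rows], argument=value, ...), one row to a line, values as JSON. move_arm: Moves the arm, as the interface text tells. Its arguments: {"type":"object","properties":{"increments":{"type":"array"},"force":{"type":"number"}},"required":["increments"]}

```bash
mkdir -p pics; ls
cat > h.py <<'E'
import numpy as np,cv2
from rig import r
def pix2w(cam,depth,rc,win=2):
    c=r.get_calibration(cam);K=np.array(c["mtx"]);R=np.array(c["rotation"]);e=np.array(c["eye"])
    row,col=int(round(rc[0])),int(round(rc[1]))
    d=depth[max(0,row-win):row+win+1,max(0,col-win):col+win+1];d=d[d>0];d=np.median(d) if len(d) else 0
    p=np.array([(rc[1]-K[0,2])/K[0,0]*d,-(rc[0]-K[1,2])/K[1,1]*d,-d])
    return R@p+e
def cloud(cam,depth):
    c=r.get_calibration(cam);K=np.array(c["mtx"]);R=np.array(c["rotation"]);e=np.array(c["eye"])
    v,u=np.mgrid[:depth.shape[0],:depth.shape[1]]
    p=np.stack([(u-K[0,2])/K[0,0]*depth,-(v-K[1,2])/K[1,1]*depth,-depth],-1)
    return p@R.T+e
def w2pix(cam,P):
    c=r.get_calibration(cam);K=np.array(c["mtx"]);R=np.array(c["rotation"]);e=np.array(c["eye"])
    q=R.T@(np.array(P)-e);return (K[1,2]+K[1,1]*(-q[1])/(-q[2]),K[0,2]+K[0,0]*q[0]/(-q[2]))
E
python3 - <<'E'
from h import *
np.set_printoptions(precision=1,suppress=True)
for cam in("scene","top"):
    im,d=r.read_camera(cam);cv2.imwrite(f"pics/{cam}0.png",im[:,:,::-1]);np.save(f"{cam}0.npy",d)
    c=r.get_calibration(cam);print(cam,c)
    for q in ["lane","mouth","apron","top_rail","pusher","bottle_a","cylinder_lock","marker_pen","tape","tin_of_pins"]:
        for s in r.spot_in(q,cam)[:5]: print(q,s["p"],np.round(s["centre"]),pix2w(cam,d,s["centre"]))
print(r.observe())
E
```

```text
pics
scene {'mtx': array([[446.5,   0. , 275. ],
       [  0. , 446.5, 211.3],
       [  0. ,   0. ,   1. ]]), 'eye': array([-278.3, -544.1,  771.7]), 'rotation': array([ 0.4, -0.2, -0.5,  0.8])}Traceback (most recent call last):
  File "<stdin>", line 7, in <module>
  File "h.py", line 8, in pix2w
    return R@p+e
           ~^~
ValueError: matmul: Input operand 1 has a mismatch in its core dimension 0, with gufunc signature (n?,k),(k,m?)->(n?,m?) (size 3 is different from 4)
```

Rotation is a quaternion.

```bash
sed -i 's/R=np.array(c\["rotation"\])/R=Rot.from_quat(c["rotation"]).as_matrix()/; 1a from scipy.spatial.transform import Rotation as Rot' h.py
python3 - <<'E'
from h import *
np.set_printoptions(precision=3,suppress=True)
for cam in("scene","top"):
    im,d=r.read_camera(cam);cv2.imwrite(f"pics/{cam}0.png",im[:,:,::-1]);np.save(f"{cam}0.npy",d)
    c=r.get_calibration(cam);print(cam,c)
    for q in ["lane","mouth","apron","top_rail","pusher","bottle_a","cylinder_lock","marker_pen","tape","tin_of_pins"]:
        for s in r.spot_in(q,cam)[:5]: print(q,s["p"],np.round(s["centre"]),pix2w(cam,d,s["centre"]).round())
print(r.observe())
E
```

```text
scene {'mtx': array([[446.451,   0.   , 274.973],
       [  0.   , 446.451, 211.254],
       [  0.   ,   0.   ,   1.   ]]), 'eye': array([-278.313, -544.089,  771.716]), 'rotation': array([ 0.4  , -0.221, -0.451,  0.767])}
lane 0.94 [218. 300.] [609. -98.  37.]
mouth 0.75 [214. 299.] [ 603. -100.   55.]
apron 0.82 [220. 299.] [609. -96.  27.]
apron 0.71 [204. 292.] [585. -87.  95.]
top_rail 0.96 [215. 298.] [599. -98.  51.]
pusher 0.6 [218. 301.] [ 610. -102.   35.]
bottle_a 0.78 [227. 204.] [420.  86.  65.]
bottle_a 0.78 [208. 190.] [474. 173.  66.]
bottle_a 0.71 [352. 337.] [ 227. -372.   68.]
bottle_a 0.59 [253. 296.] [ 440. -173.   68.]
cylinder_lock 0.68 [254. 237.] [422. -11.  13.]
marker_pen 0.63 [279. 351.] [ 473. -305.   16.]
tape 0.72 [186. 277.] [748.  53.  18.]
tin_of_pins 0.75 [243. 362.] [ 623. -276.    4.]
top {'mtx': array([[459.007,   0.   , 278.571],
       [  0.   , 459.007, 206.482],
       [  0.   ,   0.   ,   1.   ]]), 'eye': array([ 273.453,  -92.73 , 1484.865]), 'rotation': array([ 0.059, -0.052, -0.696,  0.714])}
lane 0.88 [175. 278.] [604. -71.  55.]
mouth 0
[... 693 characters left out ...]
 0.21 [230. 256.] [428.  -4.  12.]
tape 0.62 [174. 280.] [605. -75.  60.]
tape 0.56 [129. 241.] [772.  60.   1.]
tin_of_pins 0.89 [176. 346.] [ 615. -295.    5.]
tin_of_pins 0.59 [171. 288.] [ 622. -102.   26.]
{'t': 1.2, 'joints': array([ 1.282,  0.628,  0.038,  1.517, -0.027,  0.996, -0.02 ]), 'qvel': array([ 0.002,  0.001,  0.001,  0.001, -0.001, -0.001,  0.   ]), 'joint_torque': array([ -0.   , -56.33 ,   1.226, -19.378,   0.011,   0.002,   0.   ]), 'eef_pos': array([ 143.655, -633.955,  242.342]), 'eef_rot': array([0.994, 0.111, 0.   , 0.   ]), 'contact_force': array([-0.419, -0.913,  0.061]), 'moment': array([0.039, 0.066, 0.02 ]), 'gripper_force': 0.0, 'grip_width': 0.997641535181386}
```

View pics/scene0.png

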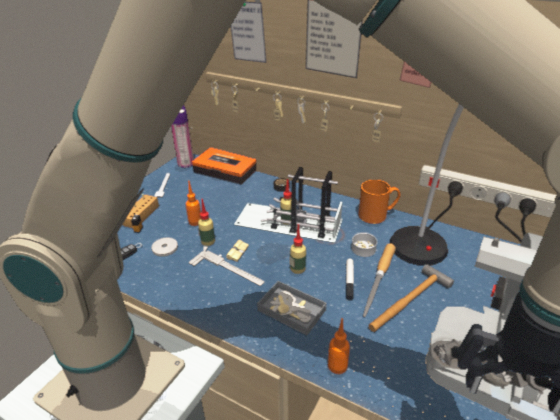

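View pics/top0.png

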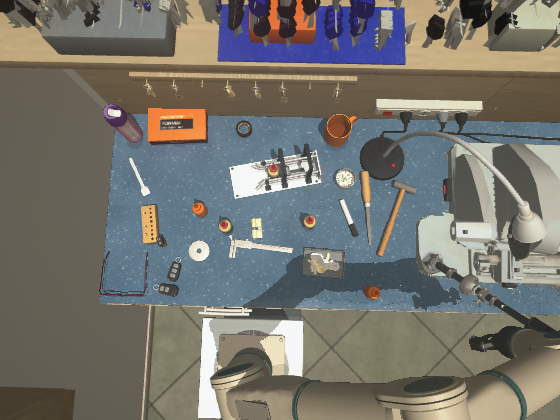

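The scene view shows cream bottles at about (225,206) and (255,298), orange look-alikes at (208,193) and (350,338). In the top view the lane sheet runs from about (183,232) to (168,320), with the apron at its left end. Next I'll measure the lane and bottles from the depth.

Run:
```python
from h import *
np.set_printoptions(precision=1,suppress=True)
for cam in("top","scene"):
    im=cv2.imread(f"pics/{cam}0.png");d=np.load(f"{cam}0.npy");P=cloud(cam,d)
    hsv=cv2.cvtColor(im,cv2.COLOR_BGR2HSV)
    # sheet: bright, low-sat
    m=(hsv[...,1]<60)&(hsv[...,2]>150)&(P[...,2]>-6)&(P[...,2]<16)&(P[...,0]>500)&(P[...,0]<720)&(P[...,1]>-240)&(P[...,1]<120)
    n,l,st,_=cv2.connectedComponentsWithStats(cv2.morphologyEx(m.astype(np.uint8),cv2.MORPH_CLOSE,np.ones((9,9))))
    k=1+np.argmax(st[1:,4]);q=P[(l==k)&m]
    rect=cv2.minAreaRect(q[:,:2].astype(np.float32));print(cam,"sheet",rect,cv2.boxPoints(rect),np.median(q[:,2]))
    for nm,c in(("L",(422,85)),("R",(445,-165)),("in",(605,-75))):
        b=(np.hypot(P[...,0]-c[0],P[...,1]-c[1])<45)
        for lo,hi in((30,82),(86,100),(104,145)):
            s=P[b&(P[...,2]>lo)&(P[...,2]<hi)]
            if len(s)>3: print(nm,lo,len(s),s.mean(0),s.min(0),s.max(0))
im=cv2.imread("pics/top0.png")[130:215,215:335];im2=cv2.imread("pics/scene0.png")[155:275,190:390]
cv2.imwrite("pics/c0.png",np.vstack([cv2.resize(im,(508,360),interpolation=3)[:,:500],cv2.resize(im2,(400,240),interpolation=3)]) if 0 else cv2.resize(im,None,fx=6,fy=6,interpolation=3))
```

```text
top sheet ((607.6632080078125, -64.7694091796875), (195.2261505126953, 348.8221435546875), 4.233503341674805) [[ 497.4  102. ]
 [ 523.2 -245.9]
 [ 717.9 -231.5]
 [ 692.1  116.4]] 3.867118552215288
L 30 93 [430.2  87.   65.9] [415.6  72.3  30.4] [452.6 110.6  82. ]
L 86 25 [434.4  90.5  95.8] [424.7  80.5  86.3] [445.8 101.5  99.8]
L 104 13 [434.   90.8 121.2] [430.5  87.5 105.7] [438.9  95.9 142. ]
R 30 93 [ 450.1 -169.2   65.7] [ 436.3 -189.8   33.8] [ 475.7 -152.2   79.2]
R 86 24 [ 453.9 -169.7   96.5] [ 445.6 -181.6   91.8] [ 464.4 -160.3  100. ]
R 104 11 [ 454.6 -170.5  121.8] [ 450.3 -173.9  106. ] [ 462.8 -168.   141.4]
in 30 223 [604.9 -68.6  59.3] [ 578.2 -118.3   30.6] [641.5 -34.2  81.6]
in 86 21 [605.5 -62.8  96.4] [581.6 -96.   88.7] [623.8 -45.7 100. ]
in 104 29 [599.4 -71.9 119.4] [581.1 -95.9 104.2] [621.2 -49.  144.1]
scene sheet ((628.89794921875, -57.841583251953125), (179.89549255371094, 316.0331726074219), 3.4156076908111572) [[ 529.7   94.5]
 [ 548.5 -220.9]
 [ 728.1 -210.2]
 [ 709.3  105.3]] 5.232860836875602
L 30 271 [426.8  86.5  57. ] [414.3  73.4  30.1] [454.8 115.2  81.8]
L 86 49 [430.2  89.1  94.3] [423.2  82.   86.9] [444.6 102.9 100. ]
L 104 42 [433.9  92.7 120.7] [429.5  88.1 104.6] [438.   98.1 144.5]
R 30 307 [ 445.1 -174.9   57.8] [ 433.4 -189.4   30.1] [ 472.5 -153.6   82. ]
R 86 58 [ 450.3 -171.5   94.2] [ 444.7 -180.2   86.4] [ 464.5 -159.8  100. ]
R 104 44 [ 454.  -170.5  121.4] [ 450.7 -175.   104.6] [ 458.5 -167.2  144. ]
in 30 415 [603.1 -71.5  54.6] [ 579.2 -118.8   30. ] [649.6 -35.   81.9]
in 86 51 [598.9 -70.4  93. ] [581.5 -93.6  86.1] [617.9 -45.5  99.9]
in 104 109 [596.1 -75.9 123.1] [579.  -94.8 104.1] [618.3 -50.7 144.6]
```

View pics/c0.png

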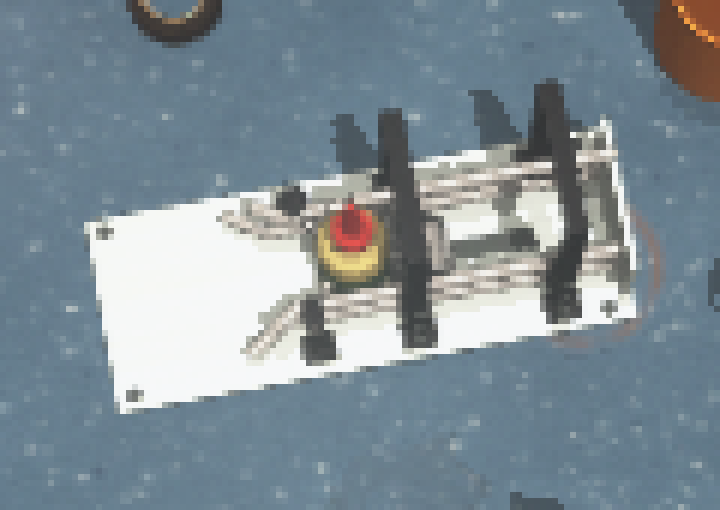

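The crop shows the sheet corners at about (85,222), (122,412), (607,120), (633,318), the held bottle at (350,240), and the flared mouth facing left.

```bash
cat >> h.py <<'E'
def ray(cam,rc,z):
    c=r.get_calibration(cam);K=np.array(c["mtx"]);R=Rot.from_quat(c["rotation"]).as_matrix();e=np.array(c["eye"])
    v=R@np.array([(rc[1]-K[0,2])/K[0,0],-(rc[0]-K[1,2])/K[1,1],-1]);return e+v*(z-e[2])/v[2]
E
python3 - <<'E'
from h import *
np.set_printoptions(precision=1,suppress=True)
C=[ray("top",(130+b/6-.4,215+a/6-.4),4)[:2] for a,b in((85,222),(122,412),(607,120),(633,318))]
C=np.array(C);print(C)
print("len",np.linalg.norm(C[2]-C[0]),np.linalg.norm(C[3]-C[1]),"wid",np.linalg.norm(C[1]-C[0]),np.linalg.norm(C[3]-C[2]))
u=(C[2]+C[3]-C[0]-C[1]);u/=np.linalg.norm(u);cen=C.mean(0);o=cen-20*u
w=np.degrees(np.arctan2(u[1],u[0]));print("u",u,w,"cen",cen,"origin",o,"apron",o-85*u,"held",o+16*u)
nl=np.array([-u[1],u[0]]);
# refine lateral from cloud: lane-frame points
for cam in("top","scene"):
    d=np.load(f"{cam}0.npy");P=cloud(cam,d).reshape(-1,3);im=cv2.imread(f"pics/{cam}0.png").reshape(-1,3).astype(int)
    L=np.c_[(P[:,:2]-o)@u,(P[:,:2]-o)@nl,P[:,2]]
    red=(im[:,2]>150)&(im[:,1]<80)&(L[:,2]>103)&(L[:,2]<146)&(abs(L[:,0])<60)&(abs(L[:,1])<60)
    print(cam,"nozzle",L[red].mean(0) if red.any() else 0,red.sum(),L[red].min(0),L[red].max(0))
    s=L[(L[:,2]>46)&(L[:,2]<62)&(L[:,0]>0)&(L[:,0]<150)&(abs(L[:,1])<45)]
    print("rails hist y",np.histogram(s[:,1],bins=np.arange(-45,46,5)))
    t=L[(L[:,2]>148)&(L[:,2]<180)&(abs(L[:,1])<60)&(L[:,0]>0)&(L[:,0]<170)];print("top",len(t),t.min(0),t.max(0))
E
```

```text
[[ 638.5   94.4]
 [ 532.5   69.5]
 [ 703.8 -193. ]
 [ 591.9 -208.8]]
len 294.70571351360553 284.5832279040327 wid 108.91889649195922 112.97292049419842
u [ 0.2 -1. ] -77.56937025543844 cen [616.7 -59.4] origin [612.4 -39.9] apron [594.1  43.1] held [615.8 -55.5]
top nozzle [ 20.3  -4.8 110.2] 5 [ 17.4  -7.5 103.3] [ 24.   -1.2 132.1]
rails hist y (array([10,  6,  6, 58, 32, 10,  1,  0,  0,  0,  0,  0,  2, 21,  7,  7,  1,
        0]), array([-45, -40, -35, -30, -25, -20, -15, -10,  -5,   0,   5,  10,  15,
        20,  25,  30,  35,  40,  45]))
top 306 [ 19.3 -40.9 148.7] [149.2  38.7 171.4]
scene nozzle [ 15.4  -3.2 115.2] 25 [  7.1  -9.8 103.1] [ 21.1   0.8 143.4]
rails hist y (array([13, 33, 25, 85, 25, 23, 13,  0,  0,  0,  2,  6,  4, 67, 34, 20,  3,
        0]), array([-45, -40, -35, -30, -25, -20, -15, -10,  -5,   0,   5,  10,  15,
        20,  25,  30,  35,  40,  45]))
top 336 [ 16.4 -42.9 148.1] [148.3  40.  167.7]
```

Tool y already lies along the lane (−77.3° against −77.6°), and only the twist is available, so the tool must stay pointing down. I'll carry each bottle by its neck to the apron. Then I'll push low with the outer back of the leading finger, gripper open: the finger backs stand at ±57 mm and the gripper body at ±42 mm, so the nozzle stays clear. The right bottle comes first.

Emit:
move_arm([
  {"dx": 0.015,"dy": -0.014},
  {"dx": 0.029,"dy": -0.0274},
  {"dx": 0.029,"dy": -0.0274},
  {"dx": 0.029,"dy": -0.0274},
  {"dx": 0.029,"dy": -0.0274},
  {"dx": 0.029,"dy": -0.0274},
  {"dx": 0.029,"dy": -0.0274},
  {"dx": 0.029,"dy": -0.0274},
  {"dx": 0.029,"dy": -0.0274},
  {"dx": 0.029,"dy": -0.0274},
  {"dx": 0.029,"dy": -0.0274},
  {"dx": 0.029,"dy": -0.0274},
  {"dx": 0.029,"dy": -0.0274},
  {"dx": 0.029,"dy": -0.0274},
  {"dx": 0.0145,"dy": -0.0137},
  {"dx": 0},
], force=40)

```text
validation failed for argument at $.in...
```

```bash
cat >> h.py <<'E'
U=np.array([.215,-.9766]);N=np.array([.9766,.215]);O=np.array([612.4,-39.9])
def to(P):
    s=r.observe();R=Rot.from_quat(s["eef_rot"]).as_matrix();p=np.array(s["eef_pos"])
    print("t",round(s["t"],2),"tcp",p.round(1),"tooly deg",np.degrees(np.arctan2(R[1,1],R[0,1])).round(2),"tilt",np.degrees(np.arccos(-R[2,2])).round(2),"lane",((p[:2]-O)@U).round(1),((p[:2]-O)@N).round(1),"F",np.round(s["contact_force"],1),"w",round(s["grip_width"],3),"gf",s["gripper_force"])
    print("tool delta mm",(R.T@(np.array(P)-p)).round(1))
E
python3 - <<'E'
from h import *
to((454.5,-170.5,97)); print(r.finger_overhang)
im,d=r.read_camera("scene");cv2.imwrite("pics/s1.png",cv2.resize(im[100:310,150:430,::-1],None,fx=2.8,fy=2.8)); P=cloud("scene",d)
E
```

```text
t 1.2 tcp [ 143.7 -634.   242.3] tooly deg -77.24 tilt 0.01 lane 479.4 -585.5 F [-0.4 -0.9  0.1] w 0.998 gf 0.0
tool delta mm [ 405.6 -383.3  145.3]
11.0
```

View pics/s1.png

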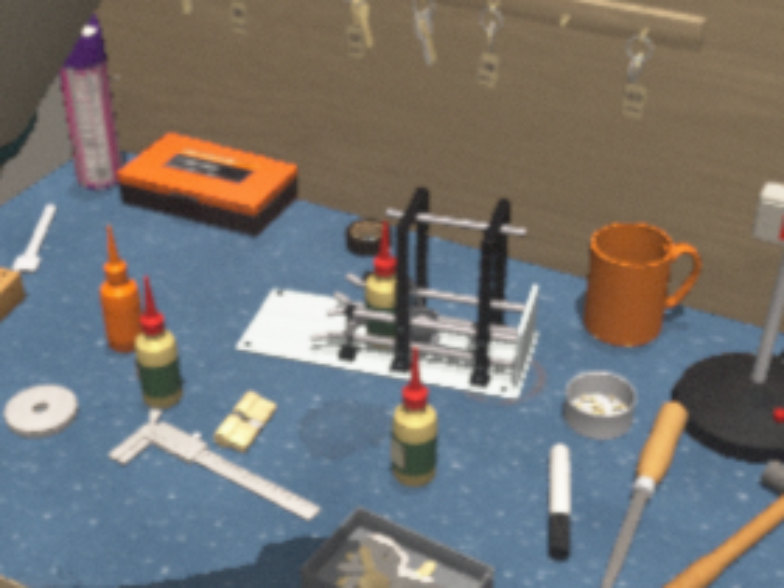

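The crop shows the two cream bottles at (160,360) and (413,440), the lane at (390,330), and the arm not yet moved because the call was refused. Each row probably needs all its keys.

Emit:
move_arm([
  {"dx": 0.015,"dy": -0.014,"dz": 0,"twist": 0,"claw": 0.085},
  {"dx": 0.029,"dy": -0.0274,"dz": 0,"twist": 0,"claw": 0.085},
  {"dx": 0.029,"dy": -0.0274,"dz": 0,"twist": 0,"claw": 0.085},
  {"dx": 0.029,"dy": -0.0274,"dz": 0,"twist": 0,"claw": 0.085},
  {"dx": 0.029,"dy": -0.0274,"dz": 0,"twist": 0,"claw": 0.085},
  {"dx": 0.029,"dy": -0.0274,"dz": 0,"twist": 0,"claw": 0.085},
  {"dx": 0.029,"dy": -0.0274,"dz": 0,"twist": 0,"claw": 0.085},
  {"dx": 0.029,"dy": -0.0274,"dz": 0,"twist": 0,"claw": 0.085},
  {"dx": 0.029,"dy": -0.0274,"dz": 0,"twist": 0,"claw": 0.085},
  {"dx": 0.029,"dy": -0.0274,"dz": 0,"twist": 0,"claw": 0.085},
  {"dx": 0.029,"dy": -0.0274,"dz": 0,"twist": 0,"claw": 0.085},
  {"dx": 0.029,"dy": -0.0274,"dz": 0,"twist": 0,"claw": 0.085},
  {"dx": 0.029,"dy": -0.0274,"dz": 0,"twist": 0,"claw": 0.085},
  {"dx": 0.029,"dy": -0.0274,"dz": 0,"twist": 0,"claw": 0.085},
  {"dx": 0.0145,"dy": -0.0137,"dz": 0,"twist": 0,"claw": 0.085},
  {"dx": 0,"dy": 0,"dz": 0,"twist": 0,"claw": 0.085},
], force=40)

```text
t: 2.85
eef_pos: [457.4, -166.4, 242.5]
eef_rot: [0.993, 0.114, 0.001, -0.001]
contact_force: [-0.4, 0.3, -0.1]
grip_width: 0.996
gripper_force: 0.0
```

Run:
```python
from h import *
to((454.5,-170.5,97))
im,d=r.read_camera("scene");cv2.imwrite("pics/s2.png",cv2.resize(im[60:310,150:430,::-1],None,fx=2.2,fy=2.2)); np.save("s2.npy",d)
```

```text
t 2.85 tcp [ 457.4 -166.4  242.5] tooly deg -76.87 tilt 0.12 lane 90.2 -178.6 F [-0.4  0.3 -0.1] w 0.996 gf 0.0
tool delta mm [ -4.    3.5 145.5]
```

View pics/s2.png

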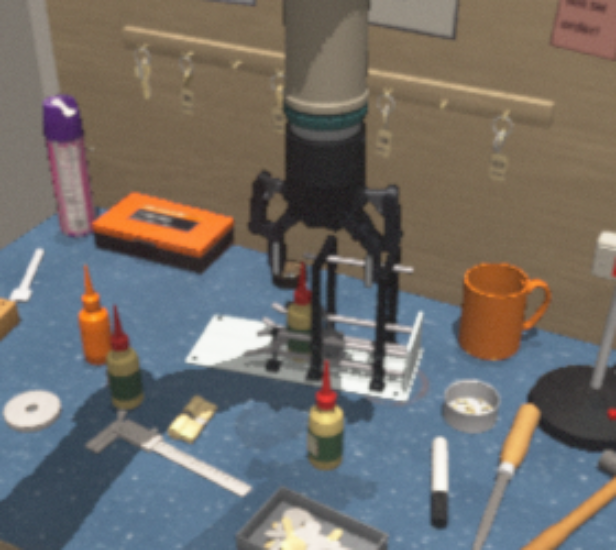

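The gripper stands over the right bottle (325,440 in the crop). Its linkage knuckles at (255,200) and (398,215) stick out wider than the fingertips, so I'll measure the finger profile from the depth.

Run:
```python
from h import *
np.set_printoptions(precision=0,suppress=True)
P=cloud("scene",np.load("s2.npy")).reshape(-1,3)
c=np.array([457.4,-166.4]);T=np.radians(-76.87);ty=np.array([np.cos(T),np.sin(T)]);tx=np.array([-ty[1],ty[0]])
y=(P[:,:2]-c)@ty;x=(P[:,:2]-c)@tx;h=P[:,2]-242.5
for lo in range(-20,120,7):
    s=(abs(x)<60)&(abs(y)<95)&(h>=lo)&(h<lo+7)
    L=s&(y<0);Rr=s&(y>0)
    f=lambda m:(np.percentile(y[m],[2,98]),np.percentile(x[m],[2,98]),m.sum()) if m.sum()>3 else None
    print(lo,f(L),f(Rr))
```

```text
-20 None None
-13 None None
-6 None None
1 (array([-49., -43.]), array([-10.,   9.]), np.int64(7)) (array([43., 48.]), array([-10.,  -3.]), np.int64(5))
8 (array([-55., -43.]), array([-12.,  11.]), np.int64(19)) (array([42., 53.]), array([-12.,  -6.]), np.int64(15))
15 (array([-58., -43.]), array([-12.,  10.]), np.int64(23)) (array([42., 55.]), array([-13.,   4.]), np.int64(24))
22 (array([-57., -43.]), array([-12.,  11.]), np.int64(27)) (array([42., 55.]), array([-11.,  -1.]), np.int64(19))
29 (array([-57., -43.]), array([-12.,   5.]), np.int64(24)) (array([42., 55.]), array([-12.,   1.]), np.int64(22))
36 (array([-56., -43.]), array([-12.,   8.]), np.int64(21)) (array([42., 55.]), array([-13.,  -4.]), np.int64(18))
43 (array([-65., -44.]), array([-14.,  -3.]), np.int64(20)) (array([44., 61.]), array([-14.,  -4.]), np.int64(25))
50 (array([-73., -39.]), array([-14.,   7.]), np.int64(56)) (array([38., 72.]), array([-14.,  11.]), np.int64(74))
57 (array([-74., -35.]), array([-15.,   8.]), np.int64(53)) (array([11., 73.]), array([-17.,  14.]), np.int64(70))
64 (array([-71.,  -2.]), arr
[... 196 characters left out ...]
4(93))
78 (array([-71.,  -2.]), array([-19.,  -0.]), np.int64(65)) (array([ 1., 70.]), array([-20.,  10.]), np.int64(69))
85 (array([-70.,  -2.]), array([-21.,  -3.]), np.int64(79)) (array([ 2., 69.]), array([-21.,   9.]), np.int64(81))
92 (array([-67.,  -2.]), array([-22.,  -3.]), np.int64(96)) (array([ 2., 68.]), array([-21.,   1.]), np.int64(120))
99 (array([-68.,  -4.]), array([-15.,   5.]), np.int64(120)) (array([ 2., 67.]), array([-13.,   9.]), np.int64(142))
106 (array([-66., -26.]), array([-14.,  10.]), np.int64(43)) (array([15., 65.]), array([-13.,  11.]), np.int64(64))
113 (array([-36.,  -0.]), array([-36., -10.]), np.int64(8)) (array([ 3., 37.]), array([-36.,   4.]), np.int64(25))
```

Emit:
move_arm([
  {"dx": -0.004,"dy": 0.0035,"dz": 0.015,"twist": 0,"claw": 0.085},
  {"dx": 0,"dy": 0,"dz": 0.03,"twist": 0.007,"claw": 0.085},
  {"dx": 0,"dy": 0,"dz": 0.04,"twist": 0,"claw": 0.085},
  {"dx": 0,"dy": 0,"dz": 0.035,"twist": 0,"claw": 0.085},
  {"dx": 0,"dy": 0,"dz": 0.02,"twist": 0,"claw": 0.085},
  {"dx": 0,"dy": 0,"dz": 0.005,"twist": 0,"claw": 0.085},
  {"dx": 0,"dy": 0,"dz": 0,"twist": 0,"claw": 0.085},
], force=40)

```text
t: 3.6
eef_pos: [451.3, -175.1, 97.1]
eef_rot: [0.994, 0.107, -0.001, 0.0]
contact_force: [0.5, -0.3, -0.1]
grip_width: 0.994
gripper_force: 0.0
```

Run:
```python
from h import *
to((454.5,-170.5,97))
```

```text
t 3.6 tcp [ 451.3 -175.1   97.1] tooly deg -77.74 tilt 0.08 lane 97.5 -186.4 F [ 0.5 -0.3 -0.1] w 0.994 gf 0.0
tool delta mm [ 4.1 -3.9  0.1]
```

The finger back is straight for 41 mm above the tip, then the knuckle protrudes to ±73 mm. So the plan is: carry each bottle by the neck, with the fingers across the lane, right up against the held bottle. Then push with the knuckle at about 50 mm, where the row and the rails steady the bottle. First I'll fix the grasp offset and close.

Emit:
move_arm([
  {"dx": 0.004,"dy": -0.004,"dz": 0,"twist": 0,"claw": 0.085},
  {"dx": 0,"dy": 0,"dz": 0,"twist": 0,"claw": 0.085},
  {"dx": 0,"dy": 0,"dz": 0,"twist": 0,"claw": 0.015},
  {"dx": 0,"dy": 0,"dz": 0,"twist": 0,"claw": 0.015},
  {"dx": 0,"dy": 0,"dz": 0,"twist": 0,"claw": 0.015},
  {"dx": 0,"dy": 0,"dz": 0,"twist": 0,"claw": 0.015},
  {"dx": 0,"dy": 0,"dz": 0,"twist": 0,"claw": 0.015},
  {"dx": 0,"dy": 0,"dz": 0,"twist": 0,"claw": 0.015},
], force=50)

```text
t: 4.4
eef_pos: [455.4, -169.4, 97.6]
eef_rot: [0.994, 0.108, 0.0, 0.0]
contact_force: [0.0, -0.6, 3.9]
grip_width: 0.22
gripper_force: 48.7
```

Run:
```python
from h import *
a=O-30*U
to((a[0],a[1],180))
im,d=r.read_camera("scene");cv2.imwrite("pics/s3.png",cv2.resize(im[130:290,200:400,::-1],None,fx=3.5,fy=3.5))
```

```text
t 4.4 tcp [ 455.4 -169.4   97.6] tooly deg -77.65 tilt 0.03 lane 92.8 -181.2 F [ 0.  -0.6  3.9] w 0.22 gf 48.733864798850846
tool delta mm [ 181.1 -122.9  -82.4]
```

View pics/s3.png

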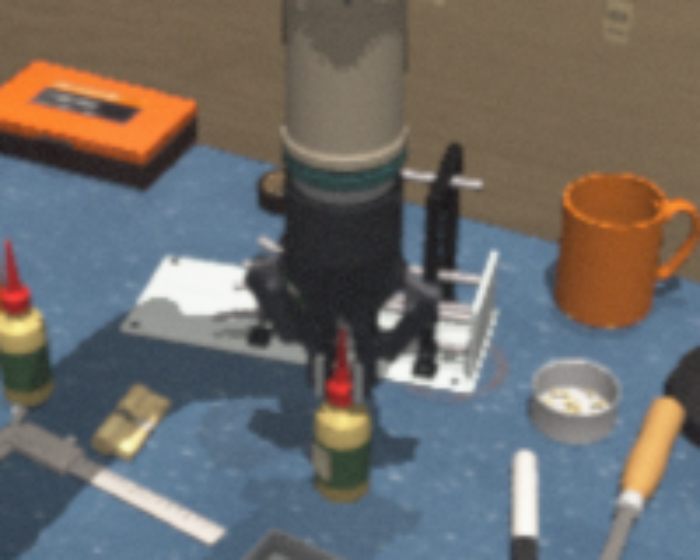

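The crop shows the fingers on either side of the red neck at (340,385), with the bottle upright. Next: lift and carry.

Emit:
move_arm([
  {"dx": 0,"dy": 0,"dz": -0.012,"twist": 0,"claw": 0.01},
  {"dx": 0,"dy": 0,"dz": -0.025,"twist": 0,"claw": 0.01},
  {"dx": 0,"dy": -0.01,"dz": -0.025,"twist": 0,"claw": 0.01},
  {"dx": 0.01,"dy": -0.02,"dz": -0.02,"twist": 0,"claw": 0.01},
  {"dx": 0.025,"dy": -0.025,"dz": 0,"twist": 0,"claw": 0.01},
  {"dx": 0.03,"dy": -0.025,"dz": 0,"twist": 0,"claw": 0.01},
  {"dx": 0.035,"dy": -0.02,"dz": 0,"twist": 0,"claw": 0.01},
  {"dx": 0.035,"dy": -0.015,"dz": 0,"twist": 0,"claw": 0.01},
  {"dx": 0.03,"dy": -0.008,"dz": 0,"twist": 0,"claw": 0.01},
  {"dx": 0.016,"dy": 0,"dz": 0,"twist": 0,"claw": 0.01},
  {"dx": 0,"dy": 0,"dz": 0,"twist": 0,"claw": 0.01},
  {"dx": 0,"dy": 0,"dz": 0,"twist": 0,"claw": 0.01},
], force=50)

```text
t: 5.65
eef_pos: [604.6, -10.7, 179.1]
eef_rot: [0.994, 0.108, -0.001, 0.0]
contact_force: [-0.2, 0.2, -0.9]
grip_width: 0.215
gripper_force: 49.1
```

Run:
```python
from h import *
a=O-30*U
to((a[0],a[1],180)); print(r.observe()["joints"].round(2))
im,d=r.read_camera("scene");cv2.imwrite("pics/s4.png",cv2.resize(im[130:290,200:400,::-1],None,fx=3.5,fy=3.5))
P=cloud("scene",d);q=P.reshape(-1,3);a=O-30*U
L=np.c_[(q[:,:2]-O)@U,(q[:,:2]-O)@N,q[:,2]]
for lo,hi in((84,110),(110,135),(135,165)):
    s=L[(abs(L[:,0]+30)<35)&(abs(L[:,1])<35)&(L[:,2]>lo)&(L[:,2]<hi)];print(lo,len(s),np.percentile(s,[3,50,97],axis=0).round(1) if len(s)>5 else 0)
```

```text
t 5.65 tcp [604.6 -10.7 179.1] tooly deg -77.64 tilt 0.11 lane -30.2 -1.4 F [-0.2  0.2 -0.9] w 0.215 gf 49.07434900989756
tool delta mm [ 1.4  0.2 -0.9]
[-0.04  0.64  0.01  1.71 -0.01  0.8  -1.38]
84 110 [[-46.5 -21.3  86. ]
 [-24.6 -16.2  98. ]
 [-11.3   3.  109.3]]
110 112 [[-48.1 -22.3 110.7]
 [-25.5 -17.3 122.6]
 [-11.7  -3.  134.1]]
135 152 [[-44.9 -20.6 135.7]
 [-25.8 -12.7 150.5]
 [-12.3   1.8 162. ]]
```

View pics/s4.png

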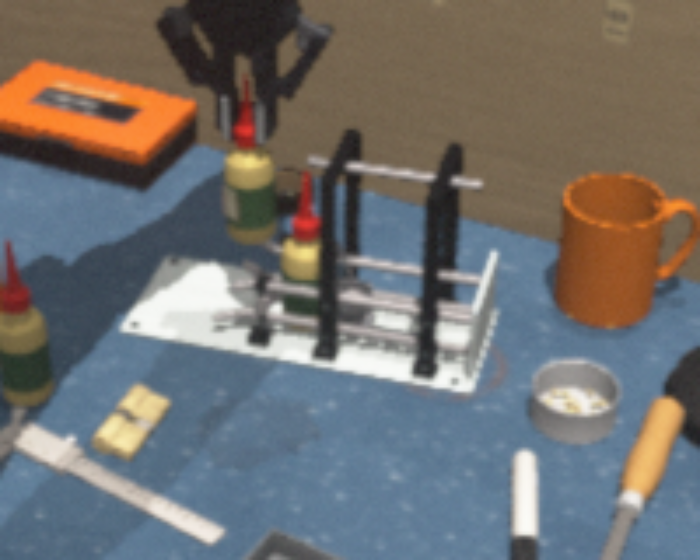

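The bottle hangs upright at the lane's mouth (250,190 in the crop), at lane (−30,−1.4). Now a quarter turn so the fingers lie across the lane.

Emit:
move_arm([
  {"dx": 0.0014,"dy": 0,"dz": 0,"twist": 0.1,"claw": 0.01},
  {"dx": 0,"dy": 0,"dz": 0,"twist": 0.147,"claw": 0.01},
  {"dx": 0,"dy": 0,"dz": 0,"twist": 0.147,"claw": 0.01},
  {"dx": 0,"dy": 0,"dz": 0,"twist": 0.147,"claw": 0.01},
  {"dx": 0,"dy": 0,"dz": 0,"twist": 0.147,"claw": 0.01},
  {"dx": 0,"dy": 0,"dz": 0,"twist": 0.147,"claw": 0.01},
  {"dx": 0,"dy": 0,"dz": 0,"twist": 0.147,"claw": 0.01},
  {"dx": 0,"dy": 0,"dz": 0,"twist": 0.147,"claw": 0.01},
  {"dx": 0,"dy": 0,"dz": 0,"twist": 0.147,"claw": 0.01},
  {"dx": 0,"dy": 0,"dz": 0,"twist": 0.147,"claw": 0.01},
  {"dx": 0,"dy": 0,"dz": 0,"twist": 0.147,"claw": 0.01},
  {"dx": 0,"dy": 0,"dz": 0,"twist": 0,"claw": 0.01},
  {"dx": 0,"dy": 0,"dz": 0,"twist": 0,"claw": 0.01},
], force=50)

```text
t: 7.0
eef_pos: [606.3, -10.4, 179.5]
eef_rot: [0.78, -0.626, -0.0, 0.0]
contact_force: [-0.3, 0.1, -0.4]
grip_width: 0.219
gripper_force: 49.1
```

Run:
```python
from h import *
a=O-32*U
to((a[0],a[1],103)); print(r.observe()["joints"].round(2))
```

```text
t 7.0 tcp [606.3 -10.4 179.5] tooly deg -167.44 tilt 0.04 lane -30.1 0.4 F [-0.3  0.1 -0.4] w 0.219 gf 49.09203319984954
tool delta mm [-1.8  0.3 76.5]
[-0.31  0.68  0.46  1.72 -0.39  0.84 -2.6 ]
```

Emit:
move_arm([
  {"dx": -0.002,"dy": 0,"dz": 0.012,"twist": 0,"claw": 0.01},
  {"dx": 0,"dy": 0,"dz": 0.02,"twist": 0,"claw": 0.01},
  {"dx": 0,"dy": 0,"dz": 0.02,"twist": 0,"claw": 0.01},
  {"dx": 0,"dy": 0,"dz": 0.015,"twist": 0,"claw": 0.01},
  {"dx": 0,"dy": 0,"dz": 0.007,"twist": 0,"claw": 0.01},
  {"dx": 0,"dy": 0,"dz": 0,"twist": 0,"claw": 0.01},
  {"dx": 0.002,"dy": 0,"dz": 0,"twist": 0,"claw": 0.01},
  {"dx": 0.002,"dy": 0,"dz": 0,"twist": 0,"claw": 0.01},
  {"dx": 0.002,"dy": 0,"dz": 0,"twist": 0,"claw": 0.01},
  {"dx": 0,"dy": 0,"dz": 0,"twist": 0,"claw": 0.01},
], force=50)

```text
t: 8.0
eef_pos: [608.4, -14.5, 106.0]
eef_rot: [0.779, -0.627, 0.001, -0.0]
contact_force: [0.5, 0.2, -1.4]
grip_width: 0.214
gripper_force: 49.1
```

Run:
```python
from h import *
a=O-24*U
to((a[0],a[1],102)); print((r.observe()["contact_force"][:2]@U).round(2),(r.observe()["contact_force"][:2]@N).round(2))
```

```text
t 8.0 tcp [608.4 -14.5 106. ] tooly deg -167.62 tilt 0.08 lane -25.6 1.5 F [ 0.5  0.2 -1.4] w 0.214 gf 49.084270125604235
tool delta mm [1.6 1.5 4. ]
-0.06 0.56
```

Emit:
move_arm([
  {"dx": 0.001,"dy": 0.0015,"dz": 0,"twist": 0,"claw": 0.01},
  {"dx": 0.001,"dy": 0,"dz": 0.002,"twist": 0,"claw": 0.01},
  {"dx": 0.001,"dy": 0,"dz": 0.002,"twist": 0,"claw": 0.01},
  {"dx": 0.001,"dy": 0,"dz": 0,"twist": 0,"claw": 0.01},
  {"dx": 0,"dy": 0,"dz": 0,"twist": 0,"claw": 0.01},
], force=50)

```text
t: 8.5
eef_pos: [607.4, -16.8, 101.9]
eef_rot: [0.78, -0.626, -0.001, -0.001]
contact_force: [-1.9, 2.6, 5.7]
grip_width: 0.218
gripper_force: 49.9
```

Run:
```python
from h import *
a=O-24*U
to((a[0],a[1],102)); print((r.observe()["contact_force"][:2]@U).round(2),(r.observe()["contact_force"][:2]@N).round(2))
```

```text
t 8.5 tcp [607.4 -16.8 101.9] tooly deg -167.55 tilt 0.13 lane -23.6 0.1 F [-1.9  2.6  5.7] w 0.218 gf 49.86228395020589
tool delta mm [-0.4  0.1 -0.1]
-2.91 -1.27
```

Contact at lane x = −23.6, as expected. Now release, raise, back off and turn back.

Emit:
move_arm([
  {"dx": 0,"dy": 0,"dz": 0,"twist": 0,"claw": 0.085},
  {"dx": 0,"dy": 0,"dz": 0,"twist": 0,"claw": 0.085},
  {"dx": 0,"dy": 0,"dz": 0,"twist": 0,"claw": 0.085},
  {"dx": 0,"dy": 0,"dz": 0,"twist": 0,"claw": 0.085},
  {"dx": 0,"dy": 0,"dz": -0.015,"twist": 0,"claw": 0.085},
  {"dx": 0,"dy": 0,"dz": -0.03,"twist": 0,"claw": 0.085},
  {"dx": 0,"dy": 0,"dz": -0.03,"twist": 0,"claw": 0.085},
  {"dx": -0.02,"dy": 0,"dz": -0.015,"twist": 0,"claw": 0.085},
  {"dx": -0.035,"dy": 0,"dz": 0,"twist": 0,"claw": 0.085},
  {"dx": -0.035,"dy": 0,"dz": 0,"twist": 0,"claw": 0.085},
  {"dx": -0.015,"dy": 0,"dz": 0,"twist": 0,"claw": 0.085},
], force=50)

```text
t: 9.6
eef_pos: [584.1, 88.7, 192.3]
eef_rot: [0.781, -0.625, -0.001, -0.001]
contact_force: [0.3, 0.1, 0.2]
grip_width: 0.993
gripper_force: 0.0
```

Emit:
move_arm([
  {"dx": 0,"dy": 0,"dz": 0,"twist": -0.1,"claw": 0.085},
  {"dx": 0,"dy": 0,"dz": 0,"twist": -0.147,"claw": 0.085},
  {"dx": 0,"dy": 0,"dz": 0,"twist": -0.147,"claw": 0.085},
  {"dx": 0,"dy": 0,"dz": 0,"twist": -0.147,"claw": 0.085},
  {"dx": 0,"dy": 0,"dz": 0,"twist": -0.147,"claw": 0.085},
  {"dx": 0,"dy": 0,"dz": 0,"twist": -0.147,"claw": 0.085},
  {"dx": 0,"dy": 0,"dz": 0,"twist": -0.147,"claw": 0.085},
  {"dx": 0,"dy": 0,"dz": 0,"twist": -0.147,"claw": 0.085},
  {"dx": 0,"dy": 0,"dz": 0,"twist": -0.147,"claw": 0.085},
  {"dx": 0,"dy": 0,"dz": 0,"twist": -0.147,"claw": 0.085},
  {"dx": 0,"dy": 0,"dz": 0,"twist": -0.147,"claw": 0.085},
  {"dx": 0,"dy": 0,"dz": 0,"twist": 0,"claw": 0.085},
], force=50)

```text
t: 10.8
eef_pos: [585.1, 83.1, 191.9]
eef_rot: [0.994, 0.107, 0.0, 0.0]
contact_force: [-0.1, 0.1, -0.5]
grip_width: 0.996
gripper_force: 0.0
```

Run:
```python
from h import *
a=O-130*U
to((a[0],a[1],8))
im,d=r.read_camera("scene");cv2.imwrite("pics/s5.png",cv2.resize(im[110:290,180:380,::-1],None,fx=3.3,fy=3.3))
q=cloud("scene",d).reshape(-1,3);L=np.c_[(q[:,:2]-O)@U,(q[:,:2]-O)@N,q[:,2]]
for lo,hi in((60,86),(106,145)):
    s=L[(abs(L[:,0]+24)<25)&(abs(L[:,1])<25)&(L[:,2]>lo)&(L[:,2]<hi)];print(lo,len(s),np.percentile(s,[3,50,97],axis=0).round(1) if len(s)>5 else 0)
# knuckle profile
s0=r.observe();p=s0["eef_pos"];y=(q[:,:2]-p[:2])@U;x=(q[:,:2]-p[:2])@N;h=q[:,2]-p[2]
for lo in range(36,64,4):
    m=(abs(x)<30)&(abs(y)<90)&(h>=lo)&(h<lo+4);print(lo,m.sum(),np.percentile(y[m],[1,99]).round(1) if m.sum()>5 else 0)
```

```text
t 10.8 tcp [585.1  83.1 191.9] tooly deg -77.69 tilt 0.06 lane -126.0 -0.2 F [-0.1  0.1 -0.5] w 0.996 gf 0.0
tool delta mm [  0.   -4.2 183.9]
60 144 [[-42.  -21.3  61. ]
 [-20.7 -12.2  73.3]
 [ -1.1   3.   82.8]]
106 37 [[-28.4  -8.  108.5]
 [-26.   -5.  123.1]
 [-21.8   1.1 143.3]]
36 15 [-55.   55.3]
40 21 [-49.2  55.6]
44 16 [-60.7  57.9]
48 30 [-68.8  69.4]
52 50 [-74.7  72.3]
56 60 [-71.6  73.2]
60 47 [-71.1  72.1]
```

View pics/s5.png

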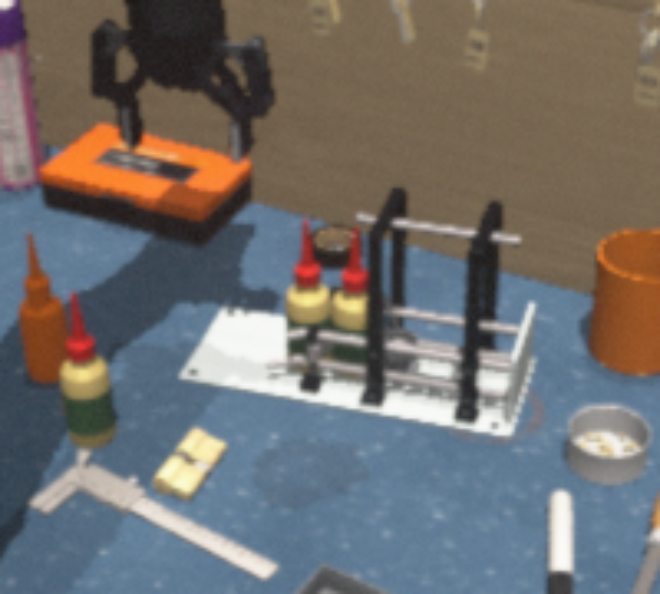

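The new bottle stands upright at the mouth (307,310), touching the held one (350,310). The knuckle profile reaches 73 mm from about 52 mm above the TCP. Now descend behind it.

Emit:
move_arm([
  {"dx": 0,"dy": -0.004,"dz": 0.015,"twist": 0,"claw": 0.085},
  {"dx": 0,"dy": 0,"dz": 0.03,"twist": 0,"claw": 0.085},
  {"dx": 0,"dy": 0,"dz": 0.04,"twist": 0,"claw": 0.085},
  {"dx": 0,"dy": 0,"dz": 0.04,"twist": 0,"claw": 0.085},
  {"dx": 0,"dy": 0,"dz": 0.03,"twist": 0,"claw": 0.085},
  {"dx": 0,"dy": 0,"dz": 0.017,"twist": 0,"claw": 0.085},
  {"dx": 0,"dy": 0,"dz": 0.006,"twist": 0,"claw": 0.085},
  {"dx": 0,"dy": 0,"dz": 0,"twist": 0,"claw": 0.085},
  {"dx": 0,"dy": 0,"dz": 0,"twist": 0,"claw": 0.085},
], force=50)

```text
t: 11.75
eef_pos: [584.8, 88.2, 14.3]
eef_rot: [0.994, 0.107, 0.001, 0.0]
contact_force: [-0.4, 0.5, 1.0]
grip_width: 1.001
gripper_force: 0.0
```

Run:
```python
from h import *
a=O-118*U
to((a[0],a[1],10))
```

```text
t 11.75 tcp [584.8  88.2  14.3] tooly deg -77.7 tilt 0.11 lane -131.0 0.6 F [-0.4  0.5  1. ] w 1.001 gf 0.0
tool delta mm [-0.6 13.   4.4]
```

Emit:
move_arm([
  {"dx": -0.0005,"dy": 0.005,"dz": 0.002,"twist": 0,"claw": 0.085},
  {"dx": 0,"dy": 0.005,"dz": 0.002,"twist": 0,"claw": 0.085},
  {"dx": 0,"dy": 0.004,"dz": 0,"twist": 0,"claw": 0.085},
  {"dx": 0,"dy": 0.003,"dz": 0.0005,"twist": 0,"claw": 0.085},
  {"dx": 0,"dy": 0.003,"dz": 0.0005,"twist": 0,"claw": 0.085},
  {"dx": 0,"dy": 0.003,"dz": 0.0005,"twist": 0,"claw": 0.085},
], force=50)

```text
t: 12.35
eef_pos: [588.3, 70.0, 8.9]
eef_rot: [0.994, 0.109, 0.001, -0.002]
contact_force: [-3.5, 12.1, 9.7]
grip_width: 0.996
gripper_force: 6.1
```

```bash
cat > st.py <<'E'
from h import *
a=O-74*U
to((a[0],a[1],6));f=r.observe()["contact_force"];print("Fu",(f[:2]@U).round(2),"Fn",(f[:2]@N).round(2),"M",r.observe()["moment"].round(2))
im,d=r.read_camera("scene")
q=cloud("scene",d).reshape(-1,3);c=im.reshape(-1,3).astype(int);L=np.c_[(q[:,:2]-O)@U,(q[:,:2]-O)@N,q[:,2]]
m=(c[:,0]>110)&(c[:,0]>2*c[:,1])&(abs(L[:,1])<25)&(L[:,0]>-90)&(L[:,0]<130)&(L[:,2]>104)&(L[:,2]<148)
m&=(c[:,1]<90)
for b in(108,132):
    s=L[m&(L[:,2]>b)&(L[:,2]<b+14)];print("nozzle",b,np.histogram(s[:,0],bins=np.arange(-60,110,5))[0],np.sort(s[:,0]).round()[::3])
cv2.imwrite("pics/st.png",cv2.resize(im[110:290,200:380,::-1],None,fx=3.3,fy=3.3))
E
python3 st.py
```

```text
t 12.35 tcp [588.3  70.    8.9] tooly deg -77.48 tilt 0.29 lane -112.5 0.1 F [-3.5 12.1  9.7] w 0.996 gf 6.112571144476533
tool delta mm [-0.2 38.5  2.7]
Fu -12.51 Fn -0.79 M [ 1.14  0.43 -0.05]
nozzle 108 [0 0 0 0 0 0 0 4 9 0 0 0 0 0 0 8 8 0 0 0 0 0 0 0 0 0 0 0 0 0 0 0 0] [-21. -20. -17. -16. -15.  17.  19.  21.  22.  24.]
nozzle 132 [0 0 0 0 0 0 0 1 6 0 0 0 0 0 0 6 3 0 0 0 0 0 0 0 0 0 0 0 0 0 0 0 0] [-20. -18. -17.  19.  20.  22.]
```

Pushing steadily at 12.5 N; the bottle is upright and the row is moving. Continue.

Emit:
move_arm([
  {"dx": 0,"dy": 0.002,"dz": 0,"twist": 0,"claw": 0.085},
  {"dx": 0,"dy": 0.002,"dz": 0.0003,"twist": 0,"claw": 0.085},
  {"dx": 0,"dy": 0.002,"dz": 0,"twist": 0,"claw": 0.085},
  {"dx": 0,"dy": 0.002,"dz": 0.0003,"twist": 0,"claw": 0.085},
  {"dx": 0,"dy": 0.002,"dz": 0,"twist": 0,"claw": 0.085},
  {"dx": 0,"dy": 0.002,"dz": 0.0003,"twist": 0,"claw": 0.085},
], force=50)

```text
t: 13.0
eef_pos: [591.1, 60.4, 8.5]
eef_rot: [0.994, 0.11, 0.001, -0.003]
contact_force: [-4.6, 14.0, 11.7]
grip_width: 0.997
gripper_force: 7.2
```

```bash
python3 st.py
```

```text
t 13.0 tcp [591.1  60.4   8.5] tooly deg -77.38 tilt 0.41 lane -102.5 0.7 F [-4.6 14.  11.7] w 0.997 gf 7.180154314264655
tool delta mm [-0.8 28.6  2.3]
Fu -14.67 Fn -1.46 M [ 1.38  0.51 -0.03]
nozzle 108 [0 0 0 0 0 0 0 0 0 2 9 4 0 0 0 0 0 0 0 0 0 0 0 0 0 0 0 0 0 0 0 0 0] [-12.  -9.  -8.  -6.  -4.]
nozzle 132 [0 0 0 0 0 0 0 0 0 0 6 0 0 0 0 0 0 0 0 0 0 0 0 0 0 0 0 0 0 0 0 0 0] [-9. -6.]
```

Emit:
move_arm([
  {"dx": -0.0005,"dy": 0.002,"dz": 0,"twist": 0,"claw": 0.085},
  {"dx": 0,"dy": 0.002,"dz": 0.0003,"twist": 0,"claw": 0.085},
  {"dx": 0,"dy": 0.002,"dz": 0,"twist": 0,"claw": 0.085},
  {"dx": 0,"dy": 0.002,"dz": 0.0003,"twist": 0,"claw": 0.085},
  {"dx": 0,"dy": 0.002,"dz": 0,"twist": 0,"claw": 0.085},
  {"dx": 0,"dy": 0.002,"dz": 0.0003,"twist": 0,"claw": 0.085},
  {"dx": 0,"dy": 0.002,"dz": 0,"twist": 0,"claw": 0.085},
  {"dx": 0,"dy": 0.002,"dz": 0.0003,"twist": 0,"claw": 0.085},
  {"dx": 0,"dy": 0.002,"dz": 0,"twist": 0,"claw": 0.085},
  {"dx": 0,"dy": 0.002,"dz": 0.0003,"twist": 0,"claw": 0.085},
], force=50)

```text
t: 14.05
eef_pos: [594.7, 40.1, 6.7]
eef_rot: [0.994, 0.11, 0.001, -0.003]
contact_force: [-3.6, 11.6, 9.4]
grip_width: 0.997
gripper_force: 6.0
```

```bash
python3 st.py
```

```text
t 14.05 tcp [594.7  40.1   6.7] tooly deg -77.4 tilt 0.36 lane -81.9 -0.1 F [-3.6 11.6  9.4] w 0.997 gf 5.973550630733371
tool delta mm [0.1 7.9 0.7]
Fu -12.08 Fn -1.05 M [ 1.22  0.44 -0.07]
nozzle 108 [0 0 0 0 0 0 0 0 0 0 0 0 0 0 9 5 0 0 0 0 0 4 9 0 0 0 0 0 0 0 0 0 0] [10. 11. 13. 16. 16. 49. 50. 52. 54.]
nozzle 132 [0 0 0 0 0 0 0 0 0 0 0 0 0 0 4 0 0 0 0 0 0 2 4 0 0 0 0 0 0 0 0 0 0] [12. 13. 51. 51.]
```

Emit:
move_arm([
  {"dx": 0,"dy": 0.002,"dz": 0,"twist": 0,"claw": 0.085},
  {"dx": 0,"dy": 0.002,"dz": 0,"twist": 0,"claw": 0.085},
  {"dx": 0,"dy": 0.002,"dz": 0,"twist": 0,"claw": 0.085},
  {"dx": 0,"dy": 0.001,"dz": 0,"twist": 0,"claw": 0.085},
  {"dx": 0,"dy": 0,"dz": 0,"twist": 0,"claw": 0.085},
], force=50)

```text
t: 14.6
eef_pos: [596.0, 31.3, 6.2]
eef_rot: [0.994, 0.109, 0.0, -0.002]
contact_force: [-2.3, 9.1, 5.5]
grip_width: 0.994
gripper_force: 4.0
```

```bash
python3 st.py
```

```text
t 14.6 tcp [596.   31.3   6.2] tooly deg -77.49 tilt 0.25 lane -73.1 -0.6 F [-2.3  9.1  5.5] w 0.994 gf 3.995396879618056
tool delta mm [ 0.7 -0.9  0.2]
Fu -9.34 Fn -0.3 M [ 1.    0.34 -0.09]
nozzle 108 [ 0  0  0  0  0  0  0  0  0  0  0  0  0  0  0  5 10  0  0  0  0  0  1  6
  8  0  0  0  0  0  0  0  0] [19. 20. 22. 23. 24. 55. 58. 58. 61. 62.]
nozzle 132 [0 0 0 0 0 0 0 0 0 0 0 0 0 0 0 0 5 0 0 0 0 0 0 3 0 0 0 0 0 0 0 0 0] [20. 22. 60.]
```

The bottle is about 5 mm past its held position and the force has dropped, so the catches should be shut. Back off slowly and check.

Emit:
move_arm([
  {"dx": 0,"dy": -0.003,"dz": 0,"twist": 0,"claw": 0.085},
  {"dx": 0,"dy": -0.004,"dz": 0,"twist": 0,"claw": 0.085},
  {"dx": 0,"dy": -0.005,"dz": 0,"twist": 0,"claw": 0.085},
  {"dx": 0,"dy": -0.008,"dz": 0,"twist": 0,"claw": 0.085},
  {"dx": 0,"dy": 0,"dz": 0,"twist": 0,"claw": 0.085},
], force=50)

```text
t: 15.15
eef_pos: [591.8, 48.1, 5.4]
eef_rot: [0.994, 0.108, 0.0, -0.0]
contact_force: [0.4, -0.5, 1.0]
grip_width: 0.991
gripper_force: 0.0
```

```bash
python3 st.py
```

```text
t 15.15 tcp [591.8  48.1   5.4] tooly deg -77.56 tilt 0.02 lane -90.4 -1.2 F [ 0.4 -0.5  1. ] w 0.991 gf 0.0
tool delta mm [ 1.2 16.4 -0.6]
Fu 0.61 Fn 0.31 M [0.03 0.   0.02]
nozzle 108 [ 0  0  0  0  0  0  0  0  0  0  0  0  0  1 12  6  0  0  0  0  0  2  7  6
  0  0  0  0  0  0  0  0  0] [ 8. 11. 12. 14. 15. 16. 19. 52. 52. 55. 56. 57.]
nozzle 132 [0 0 0 0 0 0 0 0 0 0 0 0 0 0 5 1 0 0 0 0 0 0 5 0 0 0 0 0 0 0 0 0 0] [12. 14. 51. 54.]
```

View pics/st.png

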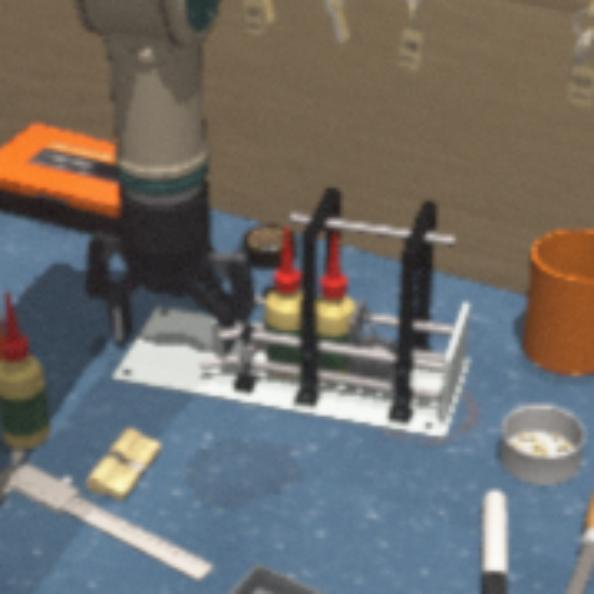

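The crop shows two bottles upright in the lane (285,320 and 333,320), held at x≈15 and 54 with the gripper clear of them. Now for the left bottle.

Emit:
move_arm([
  {"dx": 0,"dy": -0.01,"dz": -0.01,"twist": 0,"claw": 0.085},
  {"dx": 0,"dy": -0.01,"dz": -0.025,"twist": 0,"claw": 0.085},
  {"dx": 0,"dy": 0,"dz": -0.035,"twist": 0,"claw": 0.085},
  {"dx": 0,"dy": 0,"dz": -0.035,"twist": 0,"claw": 0.085},
  {"dx": 0,"dy": 0,"dz": -0.035,"twist": 0,"claw": 0.085},
  {"dx": -0.015,"dy": 0,"dz": -0.035,"twist": 0,"claw": 0.085},
  {"dx": -0.03,"dy": -0.01,"dz": -0.01,"twist": 0,"claw": 0.085},
  {"dx": -0.03,"dy": -0.01,"dz": 0,"twist": 0,"claw": 0.085},
  {"dx": -0.03,"dy": -0.01,"dz": 0,"twist": 0,"claw": 0.085},
  {"dx": -0.025,"dy": -0.01,"dz": 0,"twist": 0,"claw": 0.085},
  {"dx": -0.01,"dy": -0.01,"dz": 0,"twist": 0,"claw": 0.085},
  {"dx": 0,"dy": 0,"dz": 0,"twist": 0,"claw": 0.085},
  {"dx": 0,"dy": 0,"dz": 0,"twist": 0,"claw": 0.085},
], force=50)

```text
t: 16.5
eef_pos: [441.9, 86.0, 190.9]
eef_rot: [0.994, 0.108, 0.001, -0.0]
contact_force: [0.5, 0.4, -0.3]
grip_width: 0.995
gripper_force: 0.0
```

Run:
```python
from h import *
to((434.5,91.5,97))
```

```text
t 16.5 tcp [441.9  86.  190.9] tooly deg -77.61 tilt 0.15 lane -159.6 -139.5 F [ 0.5  0.4 -0.3] w 0.995 gf 0.0
tool delta mm [-6.3 -7.  93.9]
```

Emit:
move_arm([
  {"dx": -0.006,"dy": -0.007,"dz": 0,"twist": 0,"claw": 0.085},
  {"dx": 0,"dy": 0,"dz": 0.015,"twist": 0,"claw": 0.085},
  {"dx": 0,"dy": 0,"dz": 0.03,"twist": 0,"claw": 0.085},
  {"dx": 0,"dy": 0,"dz": 0.03,"twist": 0,"claw": 0.085},
  {"dx": 0,"dy": 0,"dz": 0.015,"twist": 0,"claw": 0.085},
  {"dx": 0,"dy": 0,"dz": 0.004,"twist": 0,"claw": 0.085},
  {"dx": 0,"dy": 0,"dz": 0,"twist": 0,"claw": 0.085},
], force=50)

```text
t: 17.2
eef_pos: [432.9, 91.0, 95.9]
eef_rot: [0.994, 0.108, -0.0, 0.0]
contact_force: [0.1, 0.5, 0.6]
grip_width: 0.999
gripper_force: 0.0
```

Run:
```python
from h import *
to((434.5,91.5,97.5))
```

```text
t 17.2 tcp [432.9  91.   95.9] tooly deg -77.65 tilt 0.06 lane -166.4 -147.1 F [0.1 0.5 0.6] w 0.999 gf 0.0
tool delta mm [ 1.6 -0.2 -1.6]
```

Emit:
move_arm([
  {"dx": 0.0016,"dy": 0,"dz": -0.0015,"twist": 0,"claw": 0.01},
  {"dx": 0,"dy": 0,"dz": 0,"twist": 0,"claw": 0.01},
  {"dx": 0,"dy": 0,"dz": 0,"twist": 0,"claw": 0.01},
  {"dx": 0,"dy": 0,"dz": 0,"twist": 0,"claw": 0.01},
  {"dx": 0,"dy": 0,"dz": 0,"twist": 0,"claw": 0.01},
  {"dx": 0,"dy": 0,"dz": 0,"twist": 0,"claw": 0.01},
  {"dx": 0,"dy": 0,"dz": -0.012,"twist": 0,"claw": 0.01},
  {"dx": 0,"dy": 0,"dz": -0.025,"twist": 0,"claw": 0.01},
  {"dx": 0,"dy": 0,"dz": -0.025,"twist": 0,"claw": 0.01},
  {"dx": 0,"dy": 0,"dz": -0.02,"twist": 0,"claw": 0.01},
  {"dx": 0,"dy": 0,"dz": 0,"twist": 0,"claw": 0.01},
], force=50)

```text
t: 18.3
eef_pos: [435.8, 91.6, 182.0]
eef_rot: [0.994, 0.108, 0.002, -0.0]
contact_force: [-0.1, -0.9, -1.7]
grip_width: 0.217
gripper_force: 49.2
```

Run:
```python
from h import *
a=O-45*U
to((a[0],a[1],180))
im,d=r.read_camera("scene");q=cloud("scene",d).reshape(-1,3)
s=q[(np.hypot(q[:,0]-434,q[:,1]-91)<30)&(q[:,2]>70)&(q[:,2]<160)];print(len(s),s.min(0).round(),s.max(0).round())
s=q[(np.hypot(q[:,0]-434,q[:,1]-91)<20)&(q[:,2]>20)&(q[:,2]<65)];print(len(s))
```

```text
t 18.3 tcp [435.8  91.6 182. ] tooly deg -77.65 tilt 0.29 lane -166.4 -144.2 F [-0.1 -0.9 -1.7] w 0.217 gf 49.216099090408534
tool delta mm [144.3 121.3   2.7]
398 [415.  72.  85.] [453. 116. 160.]
0
```

Lifted. Carry it over, then make the quarter turn.

Emit:
move_arm([
  {"dx": 0.01,"dy": 0.008,"dz": 0,"twist": 0,"claw": 0.01},
  {"dx": 0.023,"dy": 0.02,"dz": 0,"twist": 0,"claw": 0.01},
  {"dx": 0.026,"dy": 0.022,"dz": 0,"twist": 0,"claw": 0.01},
  {"dx": 0.026,"dy": 0.022,"dz": 0,"twist": 0,"claw": 0.01},
  {"dx": 0.026,"dy": 0.022,"dz": 0,"twist": 0,"claw": 0.01},
  {"dx": 0.023,"dy": 0.019,"dz": 0,"twist": 0,"claw": 0.01},
  {"dx": 0.01,"dy": 0.008,"dz": 0,"twist": 0,"claw": 0.01},
  {"dx": 0,"dy": 0,"dz": 0,"twist": 0,"claw": 0.01},
], force=50)

```text
t: 19.15
eef_pos: [602.3, 1.5, 177.9]
eef_rot: [0.994, 0.106, -0.0, 0.001]
contact_force: [0.3, -0.4, -0.6]
grip_width: 0.218
gripper_force: 49.2
```

Emit:
move_arm([
  {"dx": 0,"dy": 0,"dz": 0,"twist": 0.1,"claw": 0.01},
  {"dx": 0,"dy": 0,"dz": 0,"twist": 0.147,"claw": 0.01},
  {"dx": 0,"dy": 0,"dz": 0,"twist": 0.147,"claw": 0.01},
  {"dx": 0,"dy": 0,"dz": 0,"twist": 0.147,"claw": 0.01},
  {"dx": 0,"dy": 0,"dz": 0,"twist": 0.147,"claw": 0.01},
  {"dx": 0,"dy": 0,"dz": 0,"twist": 0.147,"claw": 0.01},
  {"dx": 0,"dy": 0,"dz": 0,"twist": 0.147,"claw": 0.01},
  {"dx": 0,"dy": 0,"dz": 0,"twist": 0.147,"claw": 0.01},
  {"dx": 0,"dy": 0,"dz": 0,"twist": 0.147,"claw": 0.01},
  {"dx": 0,"dy": 0,"dz": 0,"twist": 0.147,"claw": 0.01},
  {"dx": 0,"dy": 0,"dz": 0,"twist": 0.147,"claw": 0.01},
  {"dx": 0,"dy": 0,"dz": 0,"twist": 0,"claw": 0.01},
  {"dx": 0,"dy": 0,"dz": 0,"twist": 0,"claw": 0.01},
], force=50)

```text
t: 20.45
eef_pos: [600.0, 4.4, 179.1]
eef_rot: [0.781, -0.625, -0.001, 0.001]
contact_force: [0.2, 0.4, -1.4]
grip_width: 0.221
gripper_force: 49.2
```

Run:
```python
from h import *
a=O-32*U
to((a[0],a[1],106)); print(r.observe()["joints"].round(2))
```

```text
t 20.45 tcp [600.    4.4 179.1] tooly deg -167.36 tilt 0.11 lane -46.0 -2.5 F [ 0.2  0.4 -1.4] w 0.221 gf 49.21420291881077
tool delta mm [14.  -2.6 73.1]
[-0.34  0.68  0.46  1.73 -0.39  0.83 -2.62]
```

Emit:
move_arm([
  {"dx": 0.014,"dy": -0.0025,"dz": 0.012,"twist": 0,"claw": 0.01},
  {"dx": 0,"dy": 0,"dz": 0.02,"twist": 0,"claw": 0.01},
  {"dx": 0,"dy": 0,"dz": 0.02,"twist": 0,"claw": 0.01},
  {"dx": 0,"dy": 0,"dz": 0.014,"twist": 0,"claw": 0.01},
  {"dx": 0,"dy": 0,"dz": 0.007,"twist": 0,"claw": 0.01},
  {"dx": 0,"dy": 0,"dz": 0,"twist": 0,"claw": 0.01},
  {"dx": 0.002,"dy": 0,"dz": 0,"twist": 0,"claw": 0.01},
  {"dx": 0.002,"dy": 0,"dz": 0,"twist": 0,"claw": 0.01},
  {"dx": 0,"dy": 0,"dz": 0,"twist": 0,"claw": 0.01},
], force=50)

```text
t: 21.35
eef_pos: [607.9, -13.7, 107.8]
eef_rot: [0.779, -0.627, 0.001, -0.0]
contact_force: [-0.0, -1.1, -2.2]
grip_width: 0.217
gripper_force: 49.2
```

Run:
```python
from h import *
a=O-23.5*U
to((a[0],a[1],102)); print((r.observe()["contact_force"][:2]@U).round(2),(r.observe()["contact_force"][:2]@N).round(2))
```

```text
t 21.35 tcp [607.9 -13.7 107.8] tooly deg -167.61 tilt 0.1 lane -26.6 1.2 F [-0.  -1.1 -2.2] w 0.217 gf 49.2107068549376
tool delta mm [3.1 1.2 5.8]
1.02 -0.25
```

Emit:
move_arm([
  {"dx": 0.001,"dy": 0.001,"dz": 0.003,"twist": 0,"claw": 0.01},
  {"dx": 0.001,"dy": 0,"dz": 0.0025,"twist": 0,"claw": 0.01},
  {"dx": 0.001,"dy": 0,"dz": 0,"twist": 0,"claw": 0.01},
  {"dx": 0.0005,"dy": 0,"dz": 0,"twist": 0,"claw": 0.01},
  {"dx": 0,"dy": 0,"dz": 0,"twist": 0,"claw": 0.01},
], force=50)

```text
t: 21.85
eef_pos: [607.6, -15.9, 102.7]
eef_rot: [0.78, -0.626, 0.0, -0.001]
contact_force: [-1.4, 1.4, 8.2]
grip_width: 0.222
gripper_force: 50.2
```

Run:
```python
from h import *
a=O-23.5*U
to((a[0],a[1],102)); print((r.observe()["contact_force"][:2]@U).round(2),(r.observe()["contact_force"][:2]@N).round(2))
```

```text
t 21.85 tcp [607.6 -15.9 102.7] tooly deg -167.56 tilt 0.12 lane -24.5 0.5 F [-1.4  1.4  8.2] w 0.222 gf 50.212868156377226
tool delta mm [1.  0.5 0.7]
-1.71 -1.08
```

On the sheet and touching. Release and reposition as before.

Emit:
move_arm([
  {"dx": 0,"dy": 0,"dz": 0,"twist": 0,"claw": 0.085},
  {"dx": 0,"dy": 0,"dz": 0,"twist": 0,"claw": 0.085},
  {"dx": 0,"dy": 0,"dz": 0,"twist": 0,"claw": 0.085},
  {"dx": 0,"dy": 0,"dz": 0,"twist": 0,"claw": 0.085},
  {"dx": 0,"dy": 0,"dz": -0.015,"twist": 0,"claw": 0.085},
  {"dx": 0,"dy": 0,"dz": -0.03,"twist": 0,"claw": 0.085},
  {"dx": 0,"dy": 0,"dz": -0.03,"twist": 0,"claw": 0.085},
  {"dx": -0.02,"dy": 0,"dz": -0.015,"twist": 0,"claw": 0.085},
  {"dx": -0.035,"dy": 0,"dz": 0,"twist": 0,"claw": 0.085},
  {"dx": -0.035,"dy": 0,"dz": 0,"twist": 0,"claw": 0.085},
  {"dx": -0.018,"dy": 0,"dz": 0,"twist": 0,"claw": 0.085},
], force=50)

```text
t: 22.95
eef_pos: [583.2, 92.7, 192.5]
eef_rot: [0.78, -0.625, -0.001, -0.001]
contact_force: [0.1, -1.5, 0.2]
grip_width: 0.995
gripper_force: 0.0
```

Emit:
move_arm([
  {"dx": 0,"dy": 0,"dz": 0,"twist": -0.1,"claw": 0.085},
  {"dx": 0,"dy": 0,"dz": 0,"twist": -0.147,"claw": 0.085},
  {"dx": 0,"dy": 0,"dz": 0,"twist": -0.147,"claw": 0.085},
  {"dx": 0,"dy": 0,"dz": 0,"twist": -0.147,"claw": 0.085},
  {"dx": 0,"dy": 0,"dz": 0,"twist": -0.147,"claw": 0.085},
  {"dx": 0,"dy": 0,"dz": 0,"twist": -0.147,"claw": 0.085},
  {"dx": 0,"dy": 0,"dz": 0,"twist": -0.147,"claw": 0.085},
  {"dx": 0,"dy": 0,"dz": 0,"twist": -0.147,"claw": 0.085},
  {"dx": 0,"dy": 0,"dz": 0,"twist": -0.147,"claw": 0.085},
  {"dx": 0,"dy": 0,"dz": 0,"twist": -0.147,"claw": 0.085},
  {"dx": 0,"dy": 0,"dz": 0,"twist": -0.147,"claw": 0.085},
  {"dx": 0,"dy": 0,"dz": 0,"twist": 0,"claw": 0.085},
], force=50)

```text
t: 24.15
eef_pos: [584.1, 88.2, 192.4]
eef_rot: [0.994, 0.108, 0.001, 0.0]
contact_force: [0.5, -0.2, 0.7]
grip_width: 0.994
gripper_force: 0.0
```

```bash
sed -i 's/a=O-74\*U/a=O-131*U/;s/,6));f/,15));f/' st.py; python3 st.py
```

```text
t 24.15 tcp [584.1  88.2 192.4] tooly deg -77.65 tilt 0.06 lane -131.2 -0.1 F [ 0.5 -0.2  0.7] w 0.994 gf 0.0
tool delta mm [-1.000e-01  1.000e-01  1.774e+02]
Fu 0.27 Fn 0.45 M [-0.01 -0.   -0.07]
nozzle 108 [ 0  0  0  0  0  0  5  8  0  0  0  0  0  0 10  7  0  0  0  0  0  1 10  5
  0  0  0  0  0  0  0  0  0] [-28. -25. -23. -21. -20.  11.  14.  14.  16.  17.  50.  52.  53.  55.
  55.  58.]
nozzle 132 [0 0 0 0 0 0 0 4 0 0 0 0 0 0 5 2 0 0 0 0 0 0 5 0 0 0 0 0 0 0 0 0 0] [-24. -24.  14.  15.  54.  55.]
```

All three nozzles stand vertical, at about −24, 15 and 54. Descend behind.

Emit:
move_arm([
  {"dx": 0,"dy": 0,"dz": 0.015,"twist": 0,"claw": 0.085},
  {"dx": 0,"dy": 0,"dz": 0.03,"twist": 0,"claw": 0.085},
  {"dx": 0,"dy": 0,"dz": 0.04,"twist": 0,"claw": 0.085},
  {"dx": 0,"dy": 0,"dz": 0.04,"twist": 0,"claw": 0.085},
  {"dx": 0,"dy": 0,"dz": 0.03,"twist": 0,"claw": 0.085},
  {"dx": 0,"dy": 0,"dz": 0.017,"twist": 0,"claw": 0.085},
  {"dx": 0,"dy": 0,"dz": 0.006,"twist": 0,"claw": 0.085},
  {"dx": 0,"dy": 0,"dz": 0,"twist": 0,"claw": 0.085},
  {"dx": 0,"dy": 0,"dz": 0,"twist": 0,"claw": 0.085},
], force=50)

```text
t: 25.1
eef_pos: [584.7, 88.8, 14.5]
eef_rot: [0.994, 0.107, 0.001, 0.0]
contact_force: [0.0, 1.4, -0.2]
grip_width: 0.993
gripper_force: 0.0
```

```bash
sed -i 's/a=O-131\*U/a=O-76*U/;s/,15));f/,6));f/' st.py; python3 -c "
from h import *
a=O-118*U
to((a[0],a[1],10))"
```

```text
t 25.1 tcp [584.7  88.8  14.5] tooly deg -77.7 tilt 0.11 lane -131.6 0.6 F [ 0.   1.4 -0.2] w 0.993 gf 0.0
tool delta mm [-0.6 13.6  4.5]
```

Emit:
move_arm([
  {"dx": -0.0005,"dy": 0.005,"dz": 0.002,"twist": 0,"claw": 0.085},
  {"dx": 0,"dy": 0.005,"dz": 0.002,"twist": 0,"claw": 0.085},
  {"dx": 0,"dy": 0.004,"dz": 0,"twist": 0,"claw": 0.085},
  {"dx": 0,"dy": 0.003,"dz": 0.0005,"twist": 0,"claw": 0.085},
  {"dx": 0,"dy": 0.003,"dz": 0.0005,"twist": 0,"claw": 0.085},
  {"dx": 0,"dy": 0.003,"dz": 0.0005,"twist": 0,"claw": 0.085},
], force=50)

```text
t: 25.7
eef_pos: [589.0, 71.4, 9.2]
eef_rot: [0.994, 0.109, 0.001, -0.003]
contact_force: [-3.7, 12.1, 11.0]
grip_width: 0.996
gripper_force: 6.5
```

```bash
python3 st.py
```

```text
t 25.7 tcp [589.   71.4   9.2] tooly deg -77.43 tilt 0.37 lane -113.8 1.0 F [-3.7 12.1 11. ] w 0.996 gf 6.5181809943169355
tool delta mm [-1.2 37.8  3. ]
Fu -12.65 Fn -1.03 M [1.35 0.25 0.08]
nozzle 108 [ 0  0  0  0  0  0  0  6 10  0  0  0  0  0  5 10  0  0  0  0  0  1  6 11
  0  0  0  0  0  0  0  0  0] [-24. -21. -18. -18. -16. -15.  14.  16.  17.  19.  20.  52.  53.  55.
  57.  57.  59.]
nozzle 132 [0 0 0 0 0 0 0 0 5 0 0 0 0 0 0 5 0 0 0 0 0 0 3 4 0 0 0 0 0 0 0 0 0] [-19. -16.  16.  17.  55.  56.]
```

Emit:
move_arm([
  {"dx": -0.001,"dy": 0.002,"dz": 0,"twist": 0,"claw": 0.085},
  {"dx": 0,"dy": 0.002,"dz": 0.0003,"twist": 0,"claw": 0.085},
  {"dx": 0,"dy": 0.002,"dz": 0,"twist": 0,"claw": 0.085},
  {"dx": 0,"dy": 0.002,"dz": 0.0003,"twist": 0,"claw": 0.085},
  {"dx": 0,"dy": 0.002,"dz": 0,"twist": 0,"claw": 0.085},
  {"dx": 0,"dy": 0.002,"dz": 0.0003,"twist": 0,"claw": 0.085},
  {"dx": 0,"dy": 0.002,"dz": 0,"twist": 0,"claw": 0.085},
  {"dx": 0,"dy": 0.002,"dz": 0.0003,"twist": 0,"claw": 0.085},
], force=50)

```text
t: 26.55
eef_pos: [591.7, 59.0, 8.8]
eef_rot: [0.994, 0.111, 0.002, -0.004]
contact_force: [-4.3, 17.2, 14.8]
grip_width: 0.993
gripper_force: 8.7
```

```bash
python3 st.py
```

```text
t 26.55 tcp [591.7  59.    8.8] tooly deg -77.25 tilt 0.56 lane -101.1 1.0 F [-4.3 17.2 14.8] w 0.993 gf 8.675959277898073
tool delta mm [-1.2 25.1  2.6]
Fu -17.69 Fn -0.53 M [1.81 0.36 0.05]
nozzle 108 [0 0 0 0 0 0 0 0 0 1 9 8 0 0 0 0 0 1 0 0 0 0 0 0 1 8 5 0 0 0 0 0 0] [-10.  -8.  -7.  -5.  -4.  -2.  26.  66.  67.  69.  71.]
nozzle 132 [0 0 0 0 0 0 0 0 0 0 1 4 0 0 0 0 0 0 0 0 0 0 0 0 0 4 0 0 0 0 0 0 0] [-5. -4. 68.]
```

Emit:
move_arm([
  {"dx": -0.0005,"dy": 0.002,"dz": 0,"twist": 0,"claw": 0.085},
  {"dx": 0,"dy": 0.002,"dz": 0.0003,"twist": 0,"claw": 0.085},
  {"dx": 0,"dy": 0.002,"dz": 0,"twist": 0,"claw": 0.085},
  {"dx": 0,"dy": 0.002,"dz": 0.0003,"twist": 0,"claw": 0.085},
  {"dx": 0,"dy": 0.002,"dz": 0,"twist": 0,"claw": 0.085},
  {"dx": 0,"dy": 0.002,"dz": 0,"twist": 0,"claw": 0.085},
], force=50)

```text
t: 27.2
eef_pos: [593.7, 46.8, 8.1]
eef_rot: [0.994, 0.111, 0.002, -0.004]
contact_force: [-3.0, 15.5, 12.8]
grip_width: 0.996
gripper_force: 7.9
```

```bash
python3 st.py
```

```text
t 27.2 tcp [593.7  46.8   8.1] tooly deg -77.27 tilt 0.53 lane -88.7 0.4 F [-3.  15.5 12.8] w 0.996 gf 7.931379843503237
tool delta mm [-0.5 12.7  2. ]
Fu -15.73 Fn 0.43 M [1.73 0.33 0.04]
nozzle 108 [ 0  0  0  0  0  0  0  0  0  0  0  0  4 10  0  0  0  0  0  0  6  0  0  0
  0  0  0  5  8  0  0  0  0] [ 2.  5.  7.  8.  9. 43. 45. 78. 80. 81. 83.]
nozzle 132 [0 0 0 0 0 0 0 0 0 0 0 0 0 6 0 0 0 0 0 0 0 0 0 0 0 0 0 0 5 0 0 0 0] [ 6.  8. 80. 82.]
```

Emit:
move_arm([
  {"dx": 0,"dy": 0.0015,"dz": 0.0002,"twist": 0,"claw": 0.085},
  {"dx": 0,"dy": 0.0015,"dz": 0,"twist": 0,"claw": 0.085},
  {"dx": 0,"dy": 0.0015,"dz": 0.0002,"twist": 0,"claw": 0.085},
  {"dx": 0,"dy": 0.0015,"dz": 0,"twist": 0,"claw": 0.085},
  {"dx": 0,"dy": 0.0015,"dz": 0,"twist": 0,"claw": 0.085},
], force=50)

```text
t: 27.75
eef_pos: [595.3, 38.4, 7.4]
eef_rot: [0.994, 0.11, 0.002, -0.004]
contact_force: [-2.9, 13.6, 11.0]
grip_width: 0.999
gripper_force: 7.0
```

```bash
python3 st.py
```

```text
t 27.75 tcp [595.3  38.4   7.4] tooly deg -77.32 tilt 0.46 lane -80.1 0.1 F [-2.9 13.6 11. ] w 0.999 gf 6.999542112462223
tool delta mm [-0.1  4.1  1.4]
Fu -13.91 Fn 0.14 M [1.47 0.25 0.07]
nozzle 108 [0 0 0 0 0 0 0 0 0 0 0 0 0 0 7 9 0 0 0 0 0 7 8 0 0 0 0 0 0 7 5 0 0] [12. 13. 15. 16. 18. 18. 48. 49. 51. 52. 53. 88. 89. 91. 93.]
nozzle 132 [0 0 0 0 0 0 0 0 0 0 0 0 0 0 0 5 0 0 0 0 0 4 0 0 0 0 0 0 0 4 1 0 0] [16. 18. 49. 88. 90.]
```

Emit:
move_arm([
  {"dx": 0,"dy": 0.001,"dz": 0,"twist": 0,"claw": 0.085},
  {"dx": 0,"dy": 0.001,"dz": 0,"twist": 0,"claw": 0.085},
  {"dx": 0,"dy": 0.0005,"dz": 0,"twist": 0,"claw": 0.085},
  {"dx": 0,"dy": 0,"dz": 0,"twist": 0,"claw": 0.085},
], force=50)

```text
t: 28.2
eef_pos: [595.6, 35.3, 7.3]
eef_rot: [0.994, 0.11, 0.001, -0.003]
contact_force: [-2.8, 12.9, 10.5]
grip_width: 0.998
gripper_force: 6.4
```

```bash
python3 st.py
```

```text
t 28.2 tcp [595.6  35.3   7.3] tooly deg -77.35 tilt 0.41 lane -77.0 -0.2 F [-2.8 12.9 10.5] w 0.998 gf 6.391403465531766
tool delta mm [0.2 1.  1.3]
Fu -13.15 Fn 0.06 M [1.36 0.26 0.01]
nozzle 108 [0 0 0 0 0 0 0 0 0 0 0 0 0 0 1 9 5 0 0 0 0 2 8 4 0 0 0 0 0 1 9 3 0] [13. 17. 18. 20. 21. 49. 51. 53. 54. 56. 91. 91. 93. 95.]
nozzle 132 [0 0 0 0 0 0 0 0 0 0 0 0 0 0 0 3 2 0 0 0 0 0 4 0 0 0 0 0 0 0 5 0 0] [18. 20. 52. 92. 93.]
```

Emit:
move_arm([
  {"dx": 0,"dy": 0.001,"dz": 0,"twist": 0,"claw": 0.085},
  {"dx": 0,"dy": 0.0005,"dz": 0,"twist": 0,"claw": 0.085},
  {"dx": 0,"dy": 0,"dz": 0,"twist": 0,"claw": 0.085},
], force=50)

```text
t: 28.55
eef_pos: [596.0, 33.6, 7.2]
eef_rot: [0.994, 0.11, 0.001, -0.003]
contact_force: [-2.4, 12.6, 10.1]
grip_width: 0.996
gripper_force: 6.1
```

```bash
python3 st.py
```

```text
t 28.55 tcp [596.   33.6   7.2] tooly deg -77.37 tilt 0.4 lane -75.3 -0.3 F [-2.4 12.6 10.1] w 0.996 gf 6.09386199619621
tool delta mm [ 0.3 -0.7  1.2]
Fu -12.84 Fn 0.34 M [1.3  0.32 0.01]
nozzle 108 [ 0  0  0  0  0  0  0  0  0  0  0  0  0  0  0  7  9  0  0  0  0  0 10  8
  0  0  0  0  0  0  8  4  0] [16. 18. 19. 22. 23. 24. 51. 53. 54. 56. 58. 58. 92. 93. 96. 97.]
nozzle 132 [0 0 0 0 0 0 0 0 0 0 0 0 0 0 0 0 3 0 0 0 0 0 3 4 0 0 0 0 0 0 2 3 0] [20. 53. 55. 56. 95.]
```

Emit:
move_arm([
  {"dx": 0,"dy": 0.001,"dz": 0,"twist": 0,"claw": 0.085},
  {"dx": 0,"dy": 0.0005,"dz": 0,"twist": 0,"claw": 0.085},
  {"dx": 0,"dy": 0,"dz": 0,"twist": 0,"claw": 0.085},
], force=50)

```text
t: 28.9
eef_pos: [596.3, 32.1, 7.2]
eef_rot: [0.994, 0.11, 0.001, -0.003]
contact_force: [-2.3, 12.8, 9.7]
grip_width: 0.996
gripper_force: 6.1
```

```bash
python3 st.py
```

```text
t 28.9 tcp [596.3  32.1   7.2] tooly deg -77.36 tilt 0.4 lane -73.8 -0.2 F [-2.3 12.8  9.7] w 0.996 gf 6.142099848948419
tool delta mm [ 0.2 -2.2  1.2]
Fu -12.98 Fn 0.48 M [1.32 0.19 0.05]
nozzle 108 [0 0 0 0 0 0 0 0 0 0 0 0 0 0 0 7 9 0 0 0 0 0 4 9 0 0 0 0 0 0 6 8 0] [16. 18. 20. 21. 23. 25. 54. 56. 57. 59. 92. 94. 97. 98. 99.]
nozzle 132 [0 0 0 0 0 0 0 0 0 0 0 0 0 0 0 0 8 0 0 0 0 0 0 7 0 0 0 0 0 0 1 2 0] [20. 22. 24. 55. 56. 95.]
```

The row has moved past its held position; ease back and check that the catches hold.

Emit:
move_arm([
  {"dx": 0,"dy": -0.001,"dz": 0,"twist": 0,"claw": 0.085},
  {"dx": 0,"dy": -0.002,"dz": 0,"twist": 0,"claw": 0.085},
  {"dx": 0,"dy": -0.002,"dz": 0,"twist": 0,"claw": 0.085},
  {"dx": 0,"dy": -0.002,"dz": 0,"twist": 0,"claw": 0.085},
  {"dx": 0,"dy": 0,"dz": 0,"twist": 0,"claw": 0.085},
], force=50)

```text
t: 29.45
eef_pos: [594.0, 32.8, 5.7]
eef_rot: [0.994, 0.108, -0.0, -0.0]
contact_force: [-0.5, 3.9, 2.4]
grip_width: 0.999
gripper_force: 1.0
```

```bash
python3 st.py
```

```text
t 29.45 tcp [594.   32.8   5.7] tooly deg -77.63 tilt 0.01 lane -75.0 -2.4 F [-0.5  3.9  2.4] w 0.999 gf 0.9955884480586974
tool delta mm [ 2.3 -1.  -0.3]
Fu -3.94 Fn 0.36 M [ 0.46 -0.03  0.04]
nozzle 108 [0 0 0 0 0 0 0 0 0 0 0 0 0 0 0 5 9 0 0 0 0 0 8 9 0 0 0 0 0 0 7 7 0] [16. 19. 20. 21. 23. 51. 53. 55. 57. 58. 60. 94. 94. 96. 97.]
nozzle 132 [0 0 0 0 0 0 0 0 0 0 0 0 0 0 0 3 5 0 0 0 0 0 2 4 0 0 0 0 0 0 3 3 0] [18. 20. 21. 54. 55. 95. 96.]
```

Emit:
move_arm([
  {"dx": 0,"dy": -0.002,"dz": 0,"twist": 0,"claw": 0.085},
  {"dx": 0,"dy": -0.002,"dz": 0,"twist": 0,"claw": 0.085},
  {"dx": 0,"dy": -0.002,"dz": 0,"twist": 0,"claw": 0.085},
  {"dx": 0,"dy": 0,"dz": 0,"twist": 0,"claw": 0.085},
], force=50)

```text
t: 29.9
eef_pos: [592.5, 38.1, 5.5]
eef_rot: [0.994, 0.108, -0.0, 0.0]
contact_force: [0.6, 0.0, -0.3]
grip_width: 0.997
gripper_force: 0.0
```

```bash
python3 st.py
```

```text
t 29.9 tcp [592.5  38.1   5.5] tooly deg -77.65 tilt 0.05 lane -80.5 -2.7 F [ 0.6  0.  -0.3] w 0.997 gf 0.0
tool delta mm [ 2.7  4.5 -0.5]
Fu 0.1 Fn 0.6 M [ 0.03 -0.01  0.02]
nozzle 108 [ 0  0  0  0  0  0  0  0  0  0  0  0  0  0  5  8  3  0  0  0  0  0 11  3
  0  0  0  0  0  1 10  4  0] [13. 14. 16. 18. 20. 21. 50. 54. 54. 55. 89. 91. 93. 94. 96.]
nozzle 132 [0 0 0 0 0 0 0 0 0 0 0 0 0 0 0 5 0 0 0 0 0 0 4 0 0 0 0 0 0 0 4 0 0] [16. 18. 52. 92. 93.]
```

Zero force, and the row stays at 16, 54 and 93. Retreat and look.

Emit:
move_arm([
  {"dx": 0.002,"dy": -0.008,"dz": 0,"twist": 0,"claw": 0.085},
  {"dx": 0,"dy": -0.02,"dz": 0,"twist": 0,"claw": 0.085},
  {"dx": 0,"dy": -0.02,"dz": -0.01,"twist": 0,"claw": 0.085},
  {"dx": 0,"dy": 0,"dz": -0.03,"twist": 0,"claw": 0.085},
  {"dx": 0,"dy": 0,"dz": -0.04,"twist": 0,"claw": 0.085},
  {"dx": 0,"dy": 0,"dz": -0.04,"twist": 0,"claw": 0.085},
  {"dx": 0,"dy": 0,"dz": -0.04,"twist": 0,"claw": 0.085},
  {"dx": 0,"dy": 0,"dz": -0.03,"twist": 0,"claw": 0.085},
  {"dx": 0,"dy": 0,"dz": -0.01,"twist": 0,"claw": 0.085},
  {"dx": 0,"dy": 0,"dz": 0,"twist": 0,"claw": 0.085},
], force=50)

```text
t: 30.95
eef_pos: [585.2, 86.4, 207.1]
eef_rot: [0.994, 0.108, 0.002, -0.0]
contact_force: [-0.2, 0.3, -1.7]
grip_width: 0.997
gripper_force: 0.0
```

```bash
python3 st.py
```

```text
t 30.95 tcp [585.2  86.4 207.1] tooly deg -77.62 tilt 0.18 lane -129.2 0.6 F [-0.2  0.3 -1.7] w 0.997 gf 0.0
tool delta mm [ -1.2  53.2 201.1]
Fu -0.39 Fn -0.16 M [-0.03 -0.02  0.02]
nozzle 108 [ 0  0  0  0  0  0  0  0  0  0  0  0  0  0  6  9  2  0  0  0  0  2 10  5
  0  0  0  0  0  1 11  4  0] [10. 13. 16. 17. 19. 21. 50. 51. 53. 54. 55. 56. 91. 91. 94. 95. 96.]
nozzle 132 [0 0 0 0 0 0 0 0 0 0 0 0 0 0 0 5 0 0 0 0 0 0 4 0 0 0 0 0 0 0 4 0 0] [18. 18. 52. 92. 93.]
```

View pics/st.png

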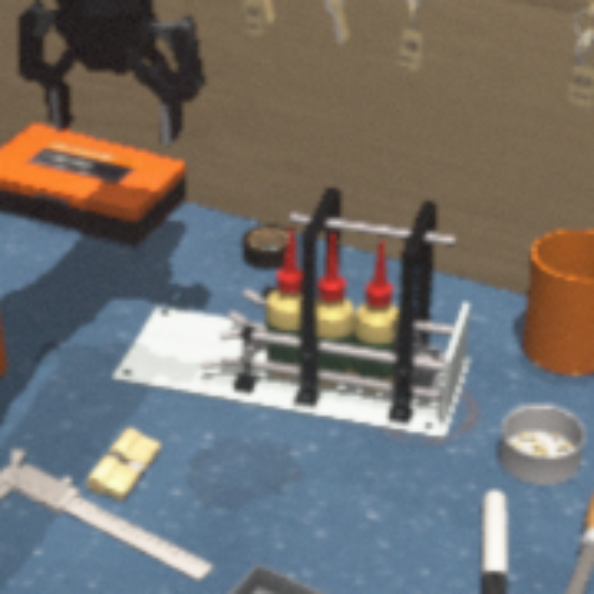

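The last crop shows three bottles in single file (288,300; 333,310; 378,310). The last one in may lean a little, so I'll measure that before handing in.

Run:
```python
from h import *
Q=[];C=[]
for cam in("scene","top"):
    im,d=r.read_camera(cam);q=cloud(cam,d).reshape(-1,3);c=im.reshape(-1,3).astype(int)
    L=np.c_[(q[:,:2]-O)@U,(q[:,:2]-O)@N,q[:,2]]
    red=(c[:,0]>100)&(c[:,0]>2*c[:,1])&(c[:,1]<90)
    cream=(c[:,0]>110)&(c[:,1]>90)&(c[:,2]<0.75*c[:,0])
    for x0 in(16,55,94):
        b=(abs(L[:,0]-x0)<19)&(abs(L[:,1])<24)
        n=L[b&red&(L[:,2]>90)&(L[:,2]<155)]
        if len(n)>6:
            kx=np.polyfit(n[:,2],n[:,0],1);ky=np.polyfit(n[:,2],n[:,1],1)
            print(cam,x0,len(n),"nozzle x,y at z=100:",np.polyval(kx,100).round(1),np.polyval(ky,100).round(1),"slopes deg",np.degrees(kx[0]).round(1),np.degrees(ky[0]).round(1),"ztop",n[:,2].max().round(1))
        k=L[b&cream&(L[:,2]>50)&(L[:,2]<98)]
        if len(k)>6: print("   body",len(k),np.percentile(k[:,0],[3,50,97]).round(1),"ztop",np.percentile(k[:,2],97).round(1))
```

```text
scene 16 72 nozzle x,y at z=100: 17.6 -5.2 slopes deg -2.0 10.0 ztop 142.2
   body 104 [ 1.2 15.2 27.4] ztop 85.5
scene 55 72 nozzle x,y at z=100: 54.2 -7.8 slopes deg -3.1 7.0 ztop 147.4
   body 113 [45.  59.  70.5] ztop 84.5
scene 94 69 nozzle x,y at z=100: 93.2 -5.1 slopes deg -2.4 8.5 ztop 143.4
   body 125 [ 77.5  93.2 105.8] ztop 86.2
top 16 29 nozzle x,y at z=100: 17.3 -4.5 slopes deg 0.8 3.9 ztop 133.8
   body 72 [-1.  12.3 32.9] ztop 79.5
top 55 18 nozzle x,y at z=100: 58.4 -6.7 slopes deg -6.9 3.7 ztop 141.8
   body 38 [41.4 64.6 72. ] ztop 85.0
top 94 30 nozzle x,y at z=100: 92.5 -4.0 slopes deg 1.3 1.8 ztop 140.6
   body 69 [ 76.9  89.1 107.8] ztop 85.7
```

All three lean alike, within measurement noise, so they are upright. Handing in.

```bash
python3 -c "
from rig import r
print(r.close_job())"
```

```text
the job is handed in; nothing more can be done
None
```

Both loose bottles are in the lane: all three stand upright in single file at about x = 16, 54 and 93 mm, the row stayed put once the gripper backed off, and I handed the job in at about 31 s (no verdict came back).

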